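# Clear the mixer hub and hold the stirrer home in its splines

## Task

A closed culture case has been left on top of the bench mixer's drive hub: lift it off and set it down (do not drop it) squarely on top of the column of two identical cases on the white tray, and let go of it. Then take the blue stirrer out of its grey parking block by its square grip, turn it until the splines of its foot mesh with the cross-shaped socket of the hub, slide it in and press it fully home against the spring until its white disc is flush on the hub. Finish while still gripping the stirrer and pressing it home (let go and the spring pushes it up again), leaving the column standing square and the cheeses, jar, spray bottle and cup where they are.

Things in the scene. Friction and masses are not known exactly. Their poses are not given: they have to be found in the camera images.
- case_top_c (a point): centre (half-way up) of the loose yellow case with a green band, the one that lies flat on the mixer's hub at the start. Closed box 104 x 56 x 44 mm (its x, y, z; z up), 0.18 kg or so. Best gripped across its 56 mm width (its y) at the centre: the fingertips then end 3 mm above its underside.
- case_mid_c (a point): centre of the upper of the two identical loose cases (104 x 56 x 44 mm, same axes) that stand as a column on the white tray; its top face lies 22 mm above this point. A case squarely on it has its centre 44 mm above this point, long axes parallel (either way round).
- case_low_c (a point): centre of the lowest case of the column (same size and axes); it stands on a white tray 140 x 92 mm and 10 mm high, fixed to the table.
- stirrer_grip (a point): centre of the stirrer's square blue grip, 26 x 26 mm across (faces square to the stirrer's x and y, z up the stem), 36 mm tall. About 0.25 kg. Grip it across any two opposite faces. Below are an 18 mm stem, a blue paddle (92 mm long along x, 4 mm thick, top edge 33 mm below this point), a white disc and the foot. The foot's splines point along x and y, so any quarter turn meshes alike.
- stirrer_shoulder (a point): point on the stirrer's axis at the underside of its white disc (62 mm across, 8 mm thick), 73 mm below the grip centre; same axes as the grip. From here the splined foot hangs down 24 mm: a plus-shaped cross of two bars along x and y, 36 mm long and 8 mm thick; the lowest 5 mm are only 32 mm long and 5 mm thick as a lead-in.
- stand: fixed grey parking block 95 x 95 x 40 mm with a 44 mm round hole in which the stirrer stands upright at the start, disc on the block's top, foot in the hole: lift it straight up at least 30 mm to free the foot. Origin under the block's centre, below the stirrer's axis.
- hub_mouth (a point): centre of the top face of the mixer's square aluminium hub (64 x 64 mm, 34 mm tall). In it is a plus-shaped socket along this point's x and y: slots 39 mm long, 11 mm wide, 34 mm deep, ends marked black, covered by the case at the start. The hub turns with the motor but is stiff (0.4 N m) and stays at its angle. The stirrer is home when stirrer_shoulder coincides with this point.
- mixer: fixed bench mixer; origin on the table straight below the hub's axis, its front towards its -x. Hub top 114 mm above the table. White housing 235 x 150 mm (x, y), from 75 mm before to 160 mm behind the hub axis, no higher than 88 mm apart from the hub. The socket's angle is given by hub_mouth, not by the mixer.
- pin (a joint): how far the sprung red pin in the socket is pushed down (m): 0 free, its tip then 12 mm below the hub's mouth, so the foot meets it when the disc is still 12 mm above the hub; 0.012 when the disc is fully home. The spring pushes up with 3.6 N at 0 and about 11 N at 0.012, so the stirrer's own weight (2.5 N) does not push it in.
- cheese_a: loose ash-grey truncated-cone cheese, 68 mm across the foot, 70 mm tall, left of the mixer behind the middle of the table; leave alone; origin under its centre
- cheese_b: another such loose cheese, at the left towards the back; leave alone
- cheese_c: another such loose cheese, at the right towards the back; leave alone
- ash_jar: loose closed jar 72 mm across, 100 mm tall, at the right towards the back; leave alone; origin under its centre
- spray: loose bottle 60 mm across, 170 mm tall, at the left towards the back; leave alone; origin under its centre
- cup: loose white cup 76 mm across, 80 mm tall, at the right; leave alone; origin under its centre
Not all that is in view belongs to the job. What is shaped like the part that bears case_top_c but pink or purple is not meant.

How it is judged (in metres and radians):
On the way, in this order (a step that is already met when the one before it is completed fails the run):
1. the case from the hub stands squarely on the column and is let go of (x of case_top_c in the frame of case_mid_c between -0.01 and 0.01 m and y of case_top_c in the frame of case_mid_c between -0.01 and 0.01 m and z of case_top_c in the frame of case_mid_c between 0.034 and 0.054 m and angle between the x axis of case_top_c and the x axis of case_mid_c, either way round below 0.15 rad and x of case_mid_c in the frame of case_low_c between -0.01 and 0.01 m and y of case_mid_c in the frame of case_low_c between -0.01 and 0.01 m and z of case_mid_c in the frame of case_low_c between 0.034 and 0.054 m and angle between the x axis of case_mid_c and the x axis of case_low_c, either way round below 0.15 rad and distance of case_low_c from where it was at the start of the episode below 0.03 m and angle between case_top_c's own z axis and vertical below 0.08 rad and contact force between the fingers and case_top below 0.1 N and linear speed of case_top below 0.03 m/s), for 0.2 s.
2. the stirrer's splines have entered the hub's socket (z of stirrer_shoulder in the frame of hub_mouth below 0.016 m and horizontal distance between stirrer_shoulder and hub_mouth below 0.004 m and angle between stirrer_shoulder's own z axis and vertical below 0.08 rad).
At the end, for the whole second after the job is handed in: Stirrer gripped by its grip and pressed home: disc within 3 mm of the hub, 4 mm off axis, 0.06 rad upright, pin in over 9 mm, through the last second. Three cases in one column, each within 10 mm and 0.15 rad of the one below, the lowest moved under 30 mm, the top one let go (x of case_top_c in the frame of case_mid_c between -0.01 and 0.01 m and y of case_top_c in the frame of case_mid_c between -0.01 and 0.01 m and z of case_top_c in the frame of case_mid_c between 0.034 and 0.054 m and angle between the x axis of case_top_c and the x axis of case_mid_c, either way round below 0.15 rad and x of case_mid_c in the frame of case_low_c between -0.01 and 0.01 m and y of case_mid_c in the frame of case_low_c between -0.01 and 0.01 m and z of case_mid_c in the frame of case_low_c between 0.034 and 0.054 m and angle between the x axis of case_mid_c and the x axis of case_low_c, either way round below 0.15 rad and distance of case_low_c from where it was at the start of the episode below 0.03 m and angle between case_top_c's own z axis and vertical below 0.08 rad and contact force between the fingers and case_top below 0.1 N and z of stirrer_shoulder in the frame of hub_mouth below 0.003 m and horizontal distance between stirrer_shoulder and hub_mouth below 0.004 m and angle between stirrer_shoulder's own z axis and vertical below 0.06 rad and value of joint pin above 0.009 m and contact force between the fingers and stirrer above 2 N and distance between the grasp point and stirrer_grip below 0.032 m); the arm keeps its last pose, push and grip.
It fails at once if a bystander is knocked or moved more than 30 mm (distance of any of cheese_a, cheese_b, cheese_c, ash_jar, spray, cup from where it was at the start of the episode above 0.03 m).
It fails at once if the case is dropped (falls free at more than 0.6 m/s) (linear speed of case_top above 0.6 m/s and contact force between anything else and case_top below 0.02 N).
It also fails if it takes over 51 s, if anything falls off the work surface, if the arm or the gripper's body presses on something with over 40 N, if the wrist force passes 120 N, or if a joint passes its speed limit or range.

## Robot

A 6-joint arm with a two-finger parallel gripper is mounted at the origin on the work surface. World frame = base frame: x ahead of the robot, y to its left, z up, the work surface at z = 0. Lengths are in m, angles in degrees, forces in N, time in s.
With the tool pointing down it reaches from about 0.375 to 0.9 m from the base axis. Payload 3.1 kg.
Tool frame: the origin (TCP) lies midway between the tips of the shut fingers; the grasp point (between the pads) lies 19 mm behind it; z points along the fingers, y is the direction in which the jaws open and shut (so a half turn about z gives the same grasp; the last joint's range is limited). The gripper opens to 87 mm and grips with 3 to 60 N. Pads are 19 mm wide; open, the fingers measure 117 mm over their backs; the gripper's body (75 mm by 190 mm) begins 51 mm behind the grasp point.
Start: joints at [-80.529, 30.224, 82.088, -0, 67.689, -10.227], TCP at [0.211, -0.588, 0.223] pointing down, gripper open.
Joint ranges: [-176.69, 176.69], [-43.24, 126.21], [12.49, 139.97], [-82, 262], [0, 151.66], [-163.58, 163.58]. Speed limits (degrees/s): [159.86, 159.86, 180, 180, 180, 180].

## Interface

Orientations are given as a 3x3 rotation matrix whose columns are the frame's x, y, z axes.
In Python, from rig import bot gives the robot as it stands.
- The arm moves only by the tool carry_out, never from a script. Its arguments are lists of equal length, an entry for each row: "grip": the gripper's target within -1 to 1 (fully open at 1, half-way at 0, shut at -1); "slide": the shift along the tool's x, y, z in mm, a list of three; "twist": the turn, a rotation vector about the tool's x, y, z in rad, a list of three. In form: {"grip": [grip, ...], "slide": [[dx, dy, dz], ...], "twist": [[wx, wy, wz], ...]}. A call has 1 to 12 rows; each row shifts and turns the pose as measured when the row begins, along the tool's axes as they then stand; what a row does not reach is not made up. A row lasts 1/10 s, in which the tool goes at most 50 mm and 8.59 degrees, less where a joint would pass 70% of its speed; a pose out of reach is approached as far as the arm can. A call is refused whole if a number of a shift passes 50 or a number of a turn 0.15, either way. A call with a gripper value outside its range is refused whole. The fingers move at their own pace and stop on an object; the grip force is fixed at half the most. Time passes only in rows, so rows that do not move let the fingers close. It gives the time, the measured TCP pose, the force and the opening at its end, in the units of the state.
- bot.read_state(): the state, without advancing time (a new reading comes with each control period).
- bot.capture(name): name is "scene" or "top" or "wrist"; returns a dict with "color" (420x560x3 uint8, red, green, blue), "depth" (420x560 float32, m along the optical axis (not along the pixel's ray), 0 where there is no reading), "fx", "fy", "cx", "cy" (pixels), "position" and "rotation" of the camera in the world; the wrist camera has in their place "T_tool_cam" (4x4, takes a point from camera to tool coordinates, whose origin is the TCP and whose axes are the flange's). Camera axes: x right, y up, looking along -z (the intrinsics and any distortion apply to the point x, -y, -z); pixel columns grow to the right and rows downward; lengths in m; the calibration is good to about 2 mm. A picture is of the moment at which its call begins: read the wrist's pose just before it.
- bot.hand_in(): hands the job in, once; it reports no verdict.
The state is a dict: "time_s": time; "joint_positions": joint angles; "qvel": joint speeds; "tau": joint torques, N m; "position": TCP position; "tcp_rot": TCP orientation; "force": force on the tool from outside, world axes, zero at the start; "moment": the same for the moment, N m; "opening": opening from 0.0 (shut) to 1.0 (fully open).
Only numpy, scipy, OpenCV 4.12 (cv2) and the standard library are available. Lean on these libraries where they do the work, as an engineer would, in place of code of your own. Each camera call takes 0.05 s, during which the arm holds its last target.

## Working session

There is one attempt and no reset: what is moved stays moved. The work goes in short steps, Python scripts to look and compute and a tool call to move; the robot and the scene stay as the last step left them, time stands still between calls to the robot, and variables do not carry over. Pictures are saved under pics/ and viewed, and the job is handed in when it is done.

Besides the shell and the picture viewer there is one more tool, called after "Emit:" by a JSON object that holds its "fn" and its "kwargs". carry_out: Moves the arm, as the interface text tells. Its arguments: {"type":"object","properties":{"grip":{"type":"array"},"slide":{"type":"array"},"twist":{"type":"array"}},"required":["grip","slide","twist"]}

```bash
ls; mkdir -p pics; cat > h.py <<'E'
import numpy as np, cv2, pickle
from rig import bot
def snap(n,f):
    c=bot.capture(n); pickle.dump(c,open(f'pics/{f}.pkl','wb'))
    cv2.imwrite(f'pics/{f}.png',c['color'][:,:,::-1]); return c
def load(f): return pickle.load(open(f'pics/{f}.pkl','rb'))
def world(c,T=None):
    d=c['depth'].astype(float); v,u=np.mgrid[0:d.shape[0],0:d.shape[1]]
    p=np.stack([(u-c['cx'])/c['fx']*d,-(v-c['cy'])/c['fy']*d,-d],-1)
    if T is None:
        return p@np.array(c['rotation']).T+np.array(c['position'])
    return p@T[:3,:3].T+T[:3,3]
def crop(f,u0,v0,u1,v1,s,out):
    im=cv2.imread(f'pics/{f}.png')[v0:v1,u0:u1]
    cv2.imwrite(f'pics/{out}.png',cv2.resize(im,None,fx=s,fy=s,interpolation=cv2.INTER_CUBIC))
E
python3 - <<'E'
from h import *
s=bot.read_state(); print(s)
for n in('scene','top','wrist'):
    c=snap(n,n+'0'); print(n,{k:(v if k not in('color','depth') else v.shape) for k,v in c.items()})
E
```

```text
pics
{'time_s': 0.0, 'joint_positions': array([-8.05311267e+01,  3.02791566e+01,  8.21561120e+01,  9.64015059e-04,
        6.76890336e+01, -1.02278393e+01]), 'qvel': array([ 0.01522956,  0.05481787,  0.06495424,  0.03323503, -0.02711539,
       -0.05859949]), 'tau': array([-1.11276433e-03, -4.40045643e+01, -1.76593173e+01,  6.34008832e-02,
        5.82415354e-02, -1.63677792e-04]), 'position': array([ 0.21055561, -0.58769086,  0.22157111]), 'tcp_rot': array([[ 9.41492112e-01,  3.37034846e-01, -3.41551638e-04],
       [ 3.37034781e-01, -9.41489759e-01,  2.14248313e-03],
       [ 4.00524102e-04, -2.13224575e-03, -9.99997647e-01]]), 'force': array([ 0.22004402, -0.72093688,  0.46577939]), 'moment': array([-0.01486558,  0.02300942, -0.01120365]), 'opening': 1.0025774023818308}
scene {'color': (420, 560, 3), 'depth': (420, 560), 'fx': 397.6564278931986, 'fy': 397.6564278931986, 'cx': 279.7068559073613, 'cy': 213.66532312189278, 'position': array([ 1.1523795 , -0.47799427,  0.99656726]), 'rotation': array([[ 0.60461591, -0.59005088,  0.53505099],
       [ 0.79651572,  0.44917468, -0.404728
[... 271 characters left out ...]
ation': array([[ 9.50915325e-04,  9.82369690e-01, -1.86946215e-01],
       [-9.99725901e-01, -3.43928729e-03, -2.31580312e-02],
       [-2.33927097e-02,  1.86916994e-01,  9.82097153e-01]])}
wrist {'color': (420, 560, 3), 'depth': (420, 560), 'fx': 332.52859466182485, 'fy': 332.52859466182485, 'cx': 276.65590707806945, 'cy': 210.4878695174463, 'T_tool_cam': array([[ 3.50345463e-04,  9.60033345e-01,  2.79885430e-01,
         7.75903592e-02],
       [ 9.99999339e-01, -6.42844058e-04,  9.53270414e-04,
         6.85990962e-04],
       [ 1.09509407e-03,  2.79884911e-01, -9.60032936e-01,
        -1.60662680e-01],
       [ 0.00000000e+00,  0.00000000e+00,  0.00000000e+00,
         1.00000000e+00]])}
```

View pics/top0.png

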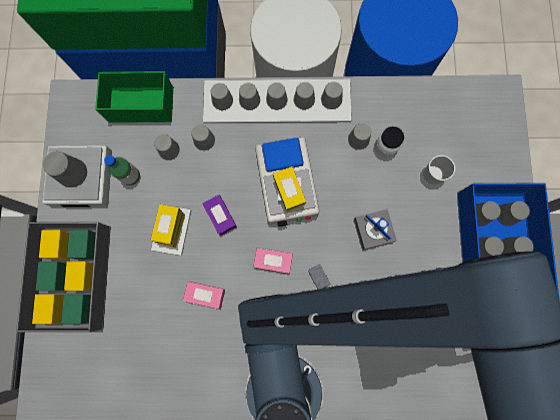

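View pics/scene0.png

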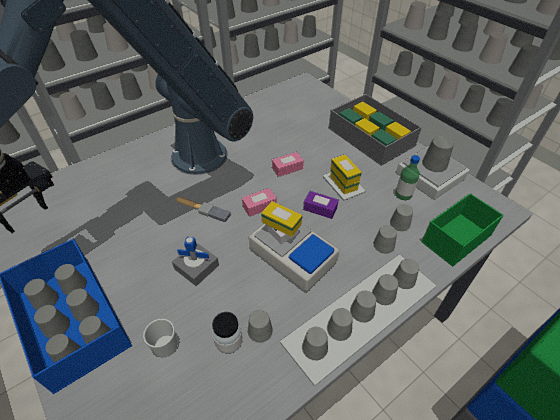

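View pics/wrist0.png

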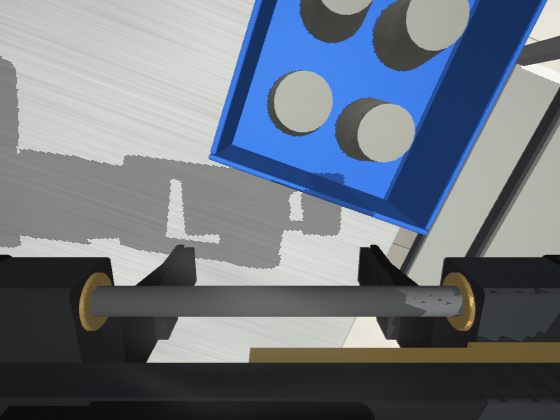

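Candidates in the top view are the yellow case on the hub (289,188), the column (167,222), the purple case (219,215), the pink cases (273,261) and (204,295), and the yellow cases in the crate (50,245 and others). I choose (289,188), since it is the only one that lies on the mixer's hub. Next I check it close up and measure.

```bash
python3 - <<'E'
from h import *
crop('top0',140,130,410,280,2.9,'topcrop')
c=load('top0'); W=world(c); hsv=cv2.cvtColor(c['color'],cv2.COLOR_RGB2HSV)
def fit(box,zlo,zhi,name):
    u0,v0,u1,v1=box; P=W[v0:v1,u0:u1].reshape(-1,3); m=(P[:,2]>zlo)&(P[:,2]<zhi)&(c['depth'][v0:v1,u0:u1].ravel()>0)
    Q=P[m]; r=cv2.minAreaRect((Q[:,:2]*1000).astype(np.float32)); print(name,m.sum(),np.median(Q[:,2]),r,Q.mean(0)); return Q
fit((255,150,330,225),0.145,0.17,'topcase')
fit((140,190,200,260),0.085,0.115,'column')
# mixer body
fit((240,120,330,235),0.05,0.1,'mixer')
fit((345,200,405,255),0.03,0.05,'stand')
fit((345,200,405,255),0.1,0.2,'grip')
for (u,v) in [(289,188),(167,222),(376,228),(283,153)]: print(u,v,W[v,u])
E
```

```text
topcase 823 0.15667550520373452 ((546.3934326171875, -14.731239318847656), (104.38581085205078, 56.682926177978516), 19.96589469909668) [ 0.5448101  -0.0149035   0.15661845]
column 782 0.09695787239671283 ((458.9842529296875, 330.6130676269531), (58.05812072753906, 104.70347595214844), 78.25474548339844) [0.45785062 0.3293157  0.09677312]
mixer 3218 0.07852966550247364 ((589.0361328125, -9.158859252929688), (245.57777404785156, 150.71609497070312), 10.117254257202148) [ 0.59511367 -0.00622134  0.07761635]
stand 869 0.039734394383304394 ((453.0921630859375, -264.1105651855469), (95.59471130371094, 96.9397201538086), 14.074356079101562) [ 0.44973258 -0.26022861  0.04031876]
grip 122 0.1285123779259938 ((452.6922607421875, -263.8940124511719), (25.89429473876953, 28.266563415527344), 44.114784240722656) [ 0.45083117 -0.26189791  0.12583711]
289 188 [ 0.54487268 -0.01540693  0.15891093]
167 222 [0.46466286 0.32354418 0.09591376]
376 228 [ 0.44589584 -0.25292961  0.09912327]
283 153 [0.66572938 0.00097312 0.08636952]
```

View pics/topcrop.png

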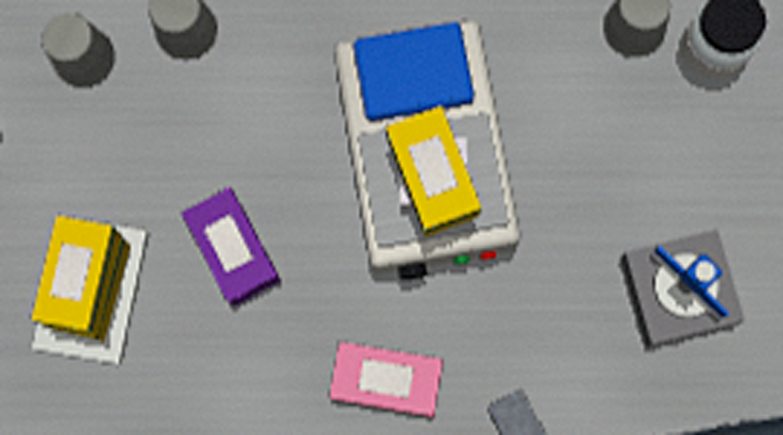

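The crop confirms it: yellow case at full-image (289,188), centred about (0.546,-0.015) with its long axis at +20°. The column is at (0.459,0.33), -12°. The tool's yaw already matches, so I approach over the hub.

Emit:
{"fn": "carry_out", "kwargs": {"grip": [1, 1, 1, 1, 1, 1, 1, 1, 1, 1, 1, 1], "slide": [[10, -8, -40], [36, -30, -6], [36, -30, 0], [36, -30, 0], [36, -30, 0], [36, -30, 0], [36, -30, 0], [36, -30, 0], [36, -30, 0], [36, -30, 0], [36, -30, 0], [36, -30, 0]], "twist": [[0, 0, 0], [0, 0, 0], [0, 0, 0], [0, 0, 0], [0, 0, 0], [0, 0, 0], [0, 0, 0], [0, 0, 0], [0, 0, 0], [0, 0, 0], [0, 0, 0], [0, 0, 0]]}}

```text
time_s: 1.35
position: [0.4862, -0.1232, 0.2671]
tcp_rot: [[0.946, 0.324, 0.0], [0.324, -0.946, 0.001], [0.001, -0.001, -1.0]]
force: [0.6, -0.7, 0.2]
opening: 1.002
```

```bash
cat >> h.py <<'E'
def togo(x,y,z,yaw):
    s=bot.read_state(); R=s['tcp_rot']; p=s['position']
    a=np.radians(yaw); X=np.array([np.cos(a),np.sin(a),0]); Z=np.array([0,0,-1.]); Y=np.cross(Z,X)
    Rt=np.stack([X,Y,Z],1)
    from scipy.spatial.transform import Rotation as Ro
    print('t',round(s['time_s'],2),'p',np.round(p*1e3,1),'yaw',np.round(np.degrees(np.arctan2(R[1,0],R[0,0])),2),'open',round(s['opening'],3),'F',np.round(s['force'],1),'M',np.round(s['moment'],2),'q',np.round(s['joint_positions'],0))
    print('slide',np.round(R.T@(np.array([x,y,z])-p)*1e3,1),'twist',np.round(Ro.from_matrix(R.T@Rt).as_rotvec(),4))
def wsnap(f):
    s=bot.read_state(); c=snap('wrist',f); T=np.eye(4); T[:3,:3]=s['tcp_rot']; T[:3,3]=s['position']
    c['T']=T@c['T_tool_cam']; c['tcp']=s['position']; pickle.dump(c,open(f'pics/{f}.pkl','wb')); return c
E
python3 - <<'E'
from h import *
togo(.5455,-.0148,.25,20)
E
```

```text
t 1.35 p [ 486.2 -123.2  267.1] yaw 18.9 open 1.002 F [ 0.6 -0.7  0.2] M [-0.01 -0.01 -0.09] q [-27.  17.  96.   0.  66.  44.]
slide [ 91.2 -83.3  17.2] twist [-0.0012 -0.0007 -0.0193]
```

Emit:
{"fn": "carry_out", "kwargs": {"grip": [1, 1, 1, 1, 1, 1], "slide": [[30, -27, 5], [30, -27, 5], [20, -18, 5], [5, -5, 0], [0, 0, 0], [0, 0, 0]], "twist": [[0, 0, -0.02], [0, 0, 0], [0, 0, 0], [0, 0, 0], [0, 0, 0], [0, 0, 0]]}}

```text
time_s: 1.95
position: [0.5428, -0.0123, 0.251]
tcp_rot: [[0.936, 0.352, -0.0], [0.352, -0.936, 0.002], [0.0, -0.002, -1.0]]
force: [-0.1, -0.5, 0.2]
opening: 0.997
```

```bash
python3 - <<'E'
from h import *
c=wsnap('w1'); togo(.5455,-.0148,.25,20)
W=world(c,c['T']); h=cv2.cvtColor(c['color'],cv2.COLOR_RGB2HSV)
for lo,hi,n in[(0.148,.165,'case'),(.105,.12,'hub')]:
    m=(W[...,2]>lo)&(W[...,2]<hi)&(c['depth']>0.05); m[250:]=0
    Q=W[m]; print(n,len(Q),np.median(Q[:,2]),cv2.minAreaRect((Q[:,:2]*1000).astype(np.float32)))
E
```

```text
t 2.0 p [542.8 -12.6 251.1] yaw 20.59 open 0.998 F [-0.2 -0.4 -0.1] M [-0.02 -0.04  0.03] q [-13.  22.  92.   0.  66.  56.]
slide [1.8 3.  1.1] twist [-0.0016 -0.0003  0.0103]
case 7647 0.15655194749914048 ((557.759033203125, -13.554359436035156), (87.87562561035156, 56.08558654785156), 20.425945281982422)
hub 342 0.11265035684651253 ((568.4111328125, -12.329933166503906), (66.86726379394531, 80.6440658569336), 20.520915985107422)
```

View pics/w1.png

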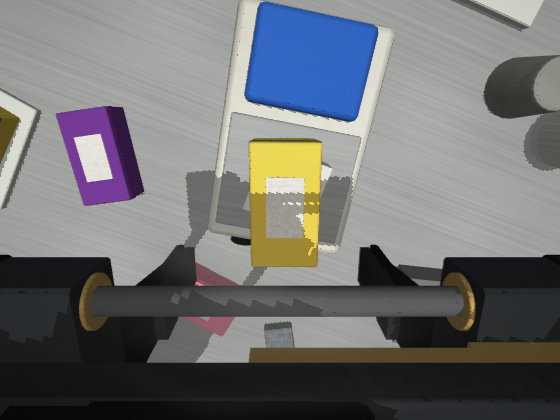

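The wrist view shows the case upright at pixels (250–322, 140–267), between the jaws. My mask cut off its lower end, so I'll redo that fit.

```bash
python3 - <<'E'
from h import *
c=load('w1'); W=world(c,c['T']); h=cv2.cvtColor(c['color'],cv2.COLOR_RGB2HSV)
m=(W[...,2]>.148)&(W[...,2]<.165)&(c['depth']>0.05); m[266:]=0;m[:,:240]=0;m[:,330:]=0
Q=W[m];r=cv2.minAreaRect((Q[:,:2]*1000).astype(np.float32)); print(r)
togo(r[0][0]/1e3,r[0][1]/1e3,.117,r[2])
# column from top cam, top face only by yellow/label within z band
c=load('top0'); W=world(c)
for lo in(.085,.09,.093):
    P=W[190:260,140:200].reshape(-1,3);Q=P[(P[:,2]>lo)&(P[:,2]<.11)]
    print(lo,len(Q),np.median(Q[:,2]),cv2.minAreaRect((Q[:,:2]*1000).astype(np.float32)))
    a=np.radians(-11.75);X=np.array([np.cos(a),np.sin(a)]);Y=np.array([-X[1],X[0]])
    for ax in(X,Y):
        t=Q[:,:2]@ax; print(np.percentile(t,[0.5,2,98,99.5]).round(4))
P=W[150:190,95:145].reshape(-1,3);Q=P[(P[:,2]>.05)&(P[:,2]<.2)];print('spray',np.median(Q,0),Q.max(0))
E
```

```text
((550.7919311523438, -16.1307373046875), (102.6939926147461, 56.114341735839844), 20.493873596191406)
t 2.0 p [542.8 -12.6 251.1] yaw 20.59 open 0.998 F [-0.2 -0.4 -0.1] M [-0.02 -0.04  0.03] q [-13.  22.  92.   0.  66.  56.]
slide [  6.2   6.3 134.1] twist [-0.0016 -0.0003  0.0017]
0.085 782 0.09695787239671283 ((458.9842529296875, 330.6130676269531), (58.05812072753906, 104.70347595214844), 78.25474548339844)
[0.33   0.3314 0.432  0.4335]
[0.3887 0.3893 0.4439 0.4455]
0.09 759 0.09708295940208145 ((459.0610046386719, 330.59710693359375), (58.05812072753906, 104.54667663574219), 78.25474548339844)
[0.3306 0.3318 0.432  0.4336]
[0.3887 0.3894 0.4439 0.4455]
0.093 703 0.09733374901160685 ((458.9077453613281, 329.9967041015625), (57.927547454833984, 103.50433349609375), 80.45166015625)
[0.3309 0.3324 0.4311 0.4331]
[0.3889 0.3896 0.4439 0.4452]
spray [0.61561736 0.46774684 0.09626029] [0.69028493 0.55953455 0.17516716]
```

Emit:
{"fn": "carry_out", "kwargs": {"grip": [1, 1, 1, 1, 1, 1, 1], "slide": [[6, 6, 20], [0, 0, 30], [0, 0, 30], [0, 0, 25], [0, 0, 10], [0, 0, 0], [0, 0, 0]], "twist": [[0, 0, 0], [0, 0, 0], [0, 0, 0], [0, 0, 0], [0, 0, 0], [0, 0, 0], [0, 0, 0]]}}

```text
time_s: 2.7
position: [0.552, -0.0269, 0.1371]
tcp_rot: [[0.941, 0.339, 0.008], [0.339, -0.941, -0.003], [0.007, 0.005, -1.0]]
force: [-0.2, -0.4, 0.1]
opening: 0.999
```

```bash
python3 - <<'E'
from h import *
togo(.550,-.0161,.1175,20.5)
E
```

```text
t 2.7 p [552.  -26.9 137.1] yaw 19.82 open 0.999 F [-0.2 -0.4  0.1] M [ 0.01 -0.01 -0.04] q [-14.  31.  98.  -0.  51.  56.]
slide [  1.6 -10.9  19.5] twist [ 0.0054 -0.0065 -0.0119]
```

Emit:
{"fn": "carry_out", "kwargs": {"grip": [1, 1, 1, 1], "slide": [[1, -11, 6], [0, 0, 0], [0, 0, 0], [0, 0, 0]], "twist": [[0.005, -0.007, -0.012], [0, 0, 0], [0, 0, 0], [0, 0, 0]]}}

```text
time_s: 3.1
position: [0.5513, -0.0159, 0.1343]
tcp_rot: [[0.936, 0.351, 0.006], [0.351, -0.936, -0.002], [0.005, 0.004, -1.0]]
force: [-0.5, -0.5, -1.0]
opening: 1.002
```

```bash
python3 - <<'E'
from h import *
togo(.550,-.0161,.1175,20.5)
c=wsnap('w2');togo(.550,-.0161,.1175,20.5)
E
```

```text
t 3.1 p [551.3 -15.9 134.3] yaw 20.56 open 1.002 F [-0.5 -0.5 -1. ] M [ 0.04 -0.01  0.06] q [-13.  31.  98.  -0.  50.  56.]
slide [-1.4 -0.3 16.8] twist [ 0.004  -0.005   0.0011]
t 3.15 p [551.5 -15.9 134.3] yaw 20.56 open 1.001 F [-0.2  0.2  1.3] M [ 0.   -0.04 -0.03] q [-13.  31.  98.  -0.  50.  56.]
slide [-1.5 -0.4 16.8] twist [ 0.0041 -0.0053  0.001 ]
```

View pics/w2.png

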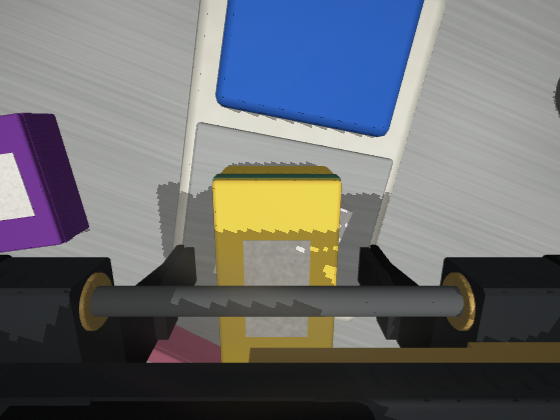

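The case sits centred between the fingers (x = 214–341, centre 277). I go the rest of the way down and close.

Emit:
{"fn": "carry_out", "kwargs": {"grip": [1, 1, 1, 1], "slide": [[-1, 0, 10], [0, 0, 7], [0, 0, 2], [0, 0, 0]], "twist": [[0.004, -0.005, 0], [0, 0, 0], [0, 0, 0], [0, 0, 0]]}}

```text
time_s: 3.55
position: [0.5507, -0.0163, 0.1138]
tcp_rot: [[0.936, 0.352, 0.0], [0.352, -0.936, -0.0], [0.0, 0.0, -1.0]]
force: [0.5, -0.3, -0.2]
opening: 1.002
```

```bash
python3 - <<'E'
from h import *
togo(.550,-.0161,.1175,20.5)
E
```

```text
t 3.55 p [550.7 -16.3 113.8] yaw 20.58 open 1.002 F [ 0.5 -0.3 -0.2] M [ 0.04  0.01 -0.03] q [-13.  33.  98.  -0.  48.  56.]
slide [-0.6 -0.4 -3.7] twist [ 0.0001 -0.0001  0.0014]
```

Emit:
{"fn": "carry_out", "kwargs": {"grip": [1, 1, -1, -1, -1, -1, -1, -1], "slide": [[-1, 0, -4], [0, 0, 0], [0, 0, 0], [0, 0, 0], [0, 0, 0], [0, 0, 0], [0, 0, 0], [0, 0, 0]], "twist": [[0, 0, 0], [0, 0, 0], [0, 0, 0], [0, 0, 0], [0, 0, 0], [0, 0, 0], [0, 0, 0], [0, 0, 0]]}}

```text
time_s: 4.35
position: [0.5499, -0.0168, 0.1184]
tcp_rot: [[0.936, 0.351, 0.001], [0.351, -0.936, -0.0], [0.001, 0.0, -1.0]]
force: [0.4, -0.2, 0.3]
opening: 0.639
```

```bash
python3 - <<'E'
from h import *
togo(.550,-.0161,.1175,20.5)
E
```

```text
t 4.35 p [549.9 -16.8 118.4] yaw 20.56 open 0.639 F [ 0.4 -0.2  0.3] M [-0.01 -0.03  0.03] q [-13.  33.  98.   0.  49.  56.]
slide [ 0.4 -0.6  0.9] twist [ 0.0003 -0.0007  0.0011]
```

Emit:
{"fn": "carry_out", "kwargs": {"grip": [-1, -1, -1, -1, -1, -1, -1, -1, -1, -1, -1, -1], "slide": [[0, 0, -15], [0, 0, -35], [0, 0, -35], [-3, -30, -15], [-5, -38, 0], [-9, -37, 0], [-13, -36, 0], [-15, -36, 0], [-18, -36, 0], [-21, -34, 0], [-23, -32, 0], [-23, -30, 0]], "twist": [[0, 0, 0], [0, 0, 0], [0, 0, 0], [0, 0, 0.06], [0, 0, 0.06], [0, 0, 0.06], [0, 0, 0.06], [0, 0, 0.06], [0, 0, 0.06], [0, 0, 0.06], [0, 0, 0.06], [0, 0, 0.06]]}}

```text
time_s: 5.55
position: [0.3818, 0.2885, 0.2188]
tcp_rot: [[0.977, -0.213, -0.005], [-0.213, -0.977, -0.0], [-0.005, 0.001, -1.0]]
force: [0.7, 0.3, -2.3]
opening: 0.64
```

```bash
python3 - <<'E'
from h import *
togo(.351,.353,.21,-12)
E
```

```text
t 5.55 p [381.8 288.5 218.8] yaw -12.29 open 0.64 F [ 0.7  0.3 -2.3] M [ 0.05 -0.   -0.03] q [ 24.  19. 103.   0.  58. 126.]
slide [-43.8 -56.5   9. ] twist [ 0.0011  0.0046 -0.0051]
```

Emit:
{"fn": "carry_out", "kwargs": {"grip": [-1, -1, -1, -1, -1], "slide": [[-25, -28, 5], [-12, -15, 0], [0, -5, 0], [0, 0, 0], [0, 0, 0]], "twist": [[0, 0, 0], [0, 0, 0], [0, 0, 0], [0, 0, 0], [0, 0, 0]]}}

```text
time_s: 6.05
position: [0.35, 0.3473, 0.2122]
tcp_rot: [[0.978, -0.206, -0.009], [-0.206, -0.978, -0.002], [-0.008, 0.004, -1.0]]
force: [0.8, -0.4, -2.6]
opening: 0.637
```

```bash
python3 - <<'E'
from h import *
togo(.351,.353,.21,-12); c=wsnap('w3');togo(.351,.353,.21,-12)
W=world(c,c['T'])
m=(W[...,2]>.085)&(W[...,2]<.11)&(c['depth']>0.05); m[250:]=0
n,l,st,_=cv2.connectedComponentsWithStats(m.astype(np.uint8)); print(st[:, :].tolist())
snap('top','top1')
E
```

```text
t 6.05 p [350.  347.3 212.2] yaw -11.92 open 0.637 F [ 0.8 -0.4 -2.6] M [ 0.08 -0.04  0.01] q [ 32.  21. 101.   0.  58. 133.]
slide [-0.1 -5.8  2.2] twist [0.0041 0.0082 0.0015]
t 6.1 p [350.2 347.2 212.3] yaw -11.96 open 0.64 F [ 0.1 -0.3 -2.7] M [ 0.   -0.01  0.01] q [ 32.  21. 101.   0.  58. 134.]
slide [-0.4 -5.9  2.2] twist [0.0039 0.008  0.0008]
[[0, 0, 560, 420, 224238], [229, 0, 76, 134, 9611], [0, 107, 98, 143, 1351]]
```

View pics/w3.png

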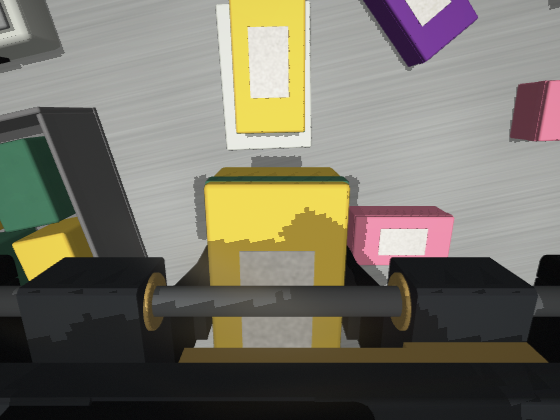

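View pics/top1.png

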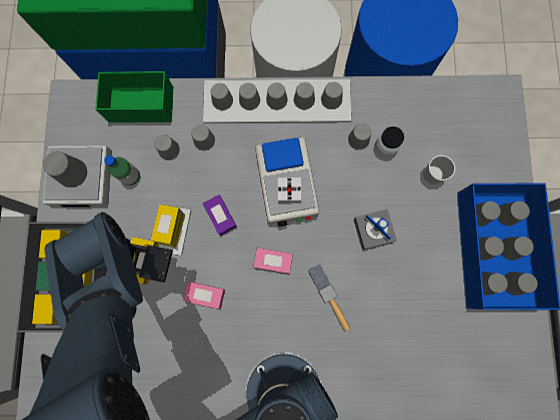

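The wrist view shows the column's top face (rows 0–133, cols 229–305, far end cut off) and the held case's far edge at row ~178. The top view now shows the free hub at (289,188). Next I fit both cases in the tool frame.

```bash
python3 - <<'E'
from h import *
c=load('w3'); W=world(c,c['T']); z=c['depth']
def edges(m,name,far):
    Q=W[m]; print(name,len(Q),'z',np.median(Q[:,2]))
    # side edges by rows: left/right
    L=[];R=[]
    for v in np.unique(np.where(m)[0]):
        us=np.where(m[v])[0]
        if len(us)<40: continue
        L.append(W[v,us[0],:2]);R.append(W[v,us[-1],:2])
    F=[]
    for u in np.unique(np.where(m)[1])[8:-8]:
        vs=np.where(m[:,u])[0]; F.append(W[vs[0] if far else vs[-1],u,:2])
    out=[]
    for E,n in((L,'L'),(R,'R'),(F,'F')):
        E=np.array(E,np.float32); l=cv2.fitLine(E,cv2.DIST_HUBER,0,.01,.01).ravel()
        print(n,len(E),'ang',np.degrees(np.arctan2(l[1],l[0])).round(2)); out.append(l)
    def ang(l):
        a=np.arctan2(l[1],l[0]); return (a+np.pi/2)%np.pi-np.pi/2
    a=(ang(out[0])+ang(out[1]))/2; X=np.array([np.cos(a),np.sin(a)]);Y=np.array([-X[1],X[0]])
    print('width',(out[0][2:]-out[1][2:])@Y)
    yc=(out[0][2:]+out[1][2:])@Y/2; xe=out[2][2:]@X
    xc=xe-.052 if far else xe+.052
    C=xc*X+yc*Y; print('centre',C,'ang',np.degrees(a)); return C,a
m=(W[...,2]>.09)&(W[...,2]<.105); m[140:]=0; m[:,:200]=0;m[:,330:]=0; m[:4]=0
C,a=edges(m,'col',False)
m=(W[...,2]>.24)&(W[...,2]<.262); m[244:]=0; m[:,:195]=0;m[:,360:]=0
H,b=edges(m,'held',True)
T=c['T']@np.linalg.inv(c['T_tool_cam']); t=T[:2,3]; X=T[:2,0]/np.linalg.norm(T[:2,0])
print('held-tcp along tool x',(H-t)@X,'perp',(H-t)@np.array([-X[1],X[0]]), 'tool yaw',np.degrees(np.arctan2(X[1],X[0])))
E
```

```text
col 9306 z 0.09659163383777997
L 129 ang -10.69
R 129 ang -10.55
F 60 ang 78.77
width 0.054953586
centre [0.4630781 0.3297384] ang -10.620353
held 9276 z 0.24980875149259119
L 65 ang -11.8
R 65 ang -11.54
F 130 ang 78.13
width 0.055202514
centre [0.3509624  0.34703958] ang -11.670187
held-tcp along tool x 0.0010439331360373389 perp -7.185201335095255e-05 tool yaw -11.915838125200146
```

Emit:
{"fn": "carry_out", "kwargs": {"grip": [-1, -1, -1, -1, -1, -1, -1], "slide": [[30, -2, 0], [40, -2, 10], [28, -2, 20], [10, 0, 20], [0, 0, 15], [0, 0, 0], [0, 0, 0]], "twist": [[0.004, 0.008, -0.012], [0, 0, 0], [0, 0, 0], [0, 0, 0], [0, 0, 0], [0, 0, 0], [0, 0, 0]]}}

```text
time_s: 6.85
position: [0.4668, 0.3236, 0.1457]
tcp_rot: [[0.978, -0.207, 0.004], [-0.207, -0.978, 0.0], [0.004, -0.001, -1.0]]
force: [-0.5, -0.5, -1.2]
opening: 0.644
```

```bash
python3 - <<'E'
from h import *
togo(.4621,.330,.1024,-11.2)
E
```

```text
t 6.85 p [466.8 323.6 145.7] yaw -11.93 open 0.644 F [-0.5 -0.5 -1.2] M [ 0.08 -0.04 -0.07] q [ 23.  32.  95.  -0.  53. 125.]
slide [-6.1 -5.3 43.3] twist [-0.0012 -0.0036 -0.0127]
```

Emit:
{"fn": "carry_out", "kwargs": {"grip": [-1, -1, -1, -1, -1], "slide": [[-6, -5, 10], [0, 0, 15], [0, 0, 6], [0, 0, 0], [0, 0, 0]], "twist": [[0, -0.003, -0.012], [0, 0, 0], [0, 0, 0], [0, 0, 0], [0, 0, 0]]}}

```text
time_s: 7.35
position: [0.4617, 0.3314, 0.1164]
tcp_rot: [[0.981, -0.193, 0.005], [-0.193, -0.981, 0.004], [0.004, -0.005, -1.0]]
force: [0.7, -0.2, -2.3]
opening: 0.639
```

```bash
python3 - <<'E'
from h import *
togo(.4621,.330,.1024,-11.2); snap('scene','s2');snap('top','t2'); togo(.4621,.330,.1024,-11.2)
crop('s2',300,120,420,220,6,'s2c')
crop('t2',120,180,220,280,6,'t2c')
E
```

```text
t 7.35 p [461.7 331.4 116.4] yaw -11.12 open 0.639 F [ 0.7 -0.2 -2.3] M [-0.01  0.05 -0.02] q [ 24.  34.  96.   0.  50. 125.]
slide [ 0.6  1.4 14. ] twist [-0.0046 -0.0038  0.0015]
t 7.45 p [462.  331.4 116.6] yaw -11.13 open 0.64 F [-0.4 -0.3 -1.7] M [0.06 0.07 0.01] q [ 24.  34.  96.   0.  50. 125.]
slide [ 0.3  1.5 14.2] twist [-0.0049 -0.0044  0.0013]
```

View pics/s2c.png

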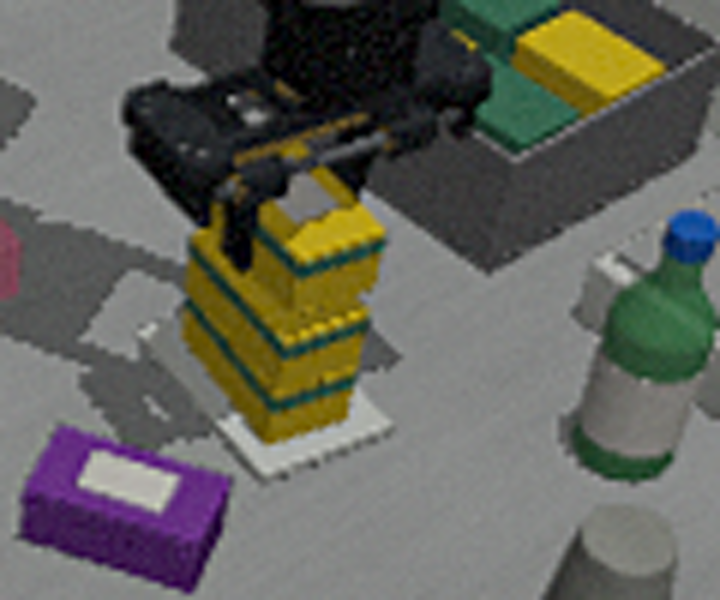

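View pics/t2c.png

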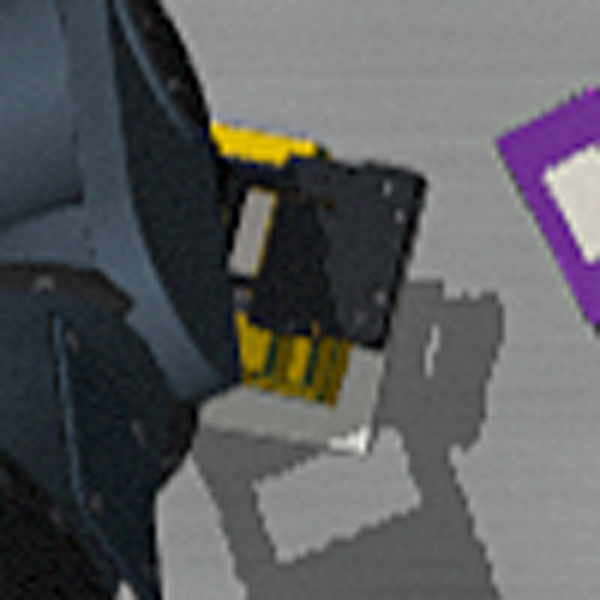

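The crop shows the held case's corners at (385,240) and (297,275), in line with the column edges below it. It's aligned, so I lower it gently.

Emit:
{"fn": "carry_out", "kwargs": {"grip": [-1, -1, -1, -1], "slide": [[0, 1, 6], [0, 0, 4], [0, 0, 0], [0, 0, 0]], "twist": [[-0.005, -0.004, 0], [0, 0, 0], [0, 0, 0], [0, 0, 0]]}}

```text
time_s: 7.85
position: [0.4626, 0.3308, 0.1069]
tcp_rot: [[0.981, -0.193, 0.002], [-0.193, -0.981, 0.0], [0.002, -0.001, -1.0]]
force: [0.5, 0.7, -3.1]
opening: 0.642
```

```bash
python3 - <<'E'
from h import *
togo(.4621,.330,.1024,-11.2)
E
```

```text
t 7.85 p [462.6 330.8 106.9] yaw -11.12 open 0.642 F [ 0.5  0.7 -3.1] M [ 0.04  0.03 -0.03] q [ 24.  35.  96.  -0.  49. 125.]
slide [-0.3  0.9  4.5] twist [-0.0008 -0.0019  0.0014]
```

Emit:
{"fn": "carry_out", "kwargs": {"grip": [-1, -1, -1, -1], "slide": [[0, 0, 3], [0, 0, 1], [0, 0, 0.5], [0, 0, 0]], "twist": [[0, -0.002, 0], [0, 0, 0], [0, 0, 0], [0, 0, 0]]}}

```text
time_s: 8.25
position: [0.4629, 0.3309, 0.1026]
tcp_rot: [[0.981, -0.193, 0.001], [-0.193, -0.981, 0.001], [0.0, -0.001, -1.0]]
force: [0.2, -0.9, -1.9]
opening: 0.64
```

```bash
python3 - <<'E'
from h import *
togo(.4621,.330,.1024,-11.2)
E
```

```text
t 8.25 p [462.9 330.9 102.6] yaw -11.13 open 0.64 F [ 0.2 -0.9 -1.9] M [ 0.03 -0.02  0.04] q [ 24.  35.  96.   0.  48. 125.]
slide [-0.6  1.   0.2] twist [-0.0012 -0.0003  0.0013]
```

Contact not felt yet; another millimetre or so.

Emit:
{"fn": "carry_out", "kwargs": {"grip": [-1, -1, -1, -1], "slide": [[0, 0, 1.5], [0, 0, 0], [0, 0, 0], [0, 0, 0]], "twist": [[0, 0, 0], [0, 0, 0], [0, 0, 0], [0, 0, 0]]}}

```text
time_s: 8.65
position: [0.4633, 0.3311, 0.1028]
tcp_rot: [[0.981, -0.193, 0.002], [-0.193, -0.981, 0.002], [0.002, -0.002, -1.0]]
force: [0.4, 0.1, -1.7]
opening: 0.641
```

```bash
python3 - <<'E'
from h import *
togo(.4621,.330,.1024,-11.2)
E
```

```text
t 8.65 p [463.3 331.1 102.8] yaw -11.11 open 0.641 F [ 0.4  0.1 -1.7] M [ 0.04  0.02 -0.01] q [ 24.  35.  96.   0.  48. 125.]
slide [-1.   1.3  0.4] twist [-0.0019 -0.0017  0.0016]
```

Emit:
{"fn": "carry_out", "kwargs": {"grip": [-1, -1, -1], "slide": [[0, 0, 2.5], [0, 0, 1], [0, 0, 0]], "twist": [[0, 0, 0], [0, 0, 0], [0, 0, 0]]}}

```text
time_s: 8.95
position: [0.4634, 0.3312, 0.1026]
tcp_rot: [[0.981, -0.192, 0.003], [-0.192, -0.981, 0.001], [0.002, -0.002, -1.0]]
force: [0.4, 0.7, -2.9]
opening: 0.641
```

```bash
python3 - <<'E'
from h import *
togo(.4621,.330,.1024,-11.2)
E
```

```text
t 8.95 p [463.4 331.2 102.6] yaw -11.08 open 0.641 F [ 0.4  0.7 -2.9] M [0.04 0.02 0.01] q [ 24.  35.  96.   0.  48. 125.]
slide [-1.1  1.4  0.2] twist [-0.002  -0.0024  0.002 ]
```

```bash
python3 - <<'E'
from h import *
snap('scene','s3'); crop('s3',315,135,400,205,9,'s3c'); print(bot.read_state()['tau'].round(2), bot.read_state()['force'])
E
```

```text
[ 1.000e-02 -4.357e+01 -1.252e+01 -1.000e-02 -9.000e-02  0.000e+00] [ 0.0571766  0.2472434 -0.998688 ]
```

View pics/s3c.png

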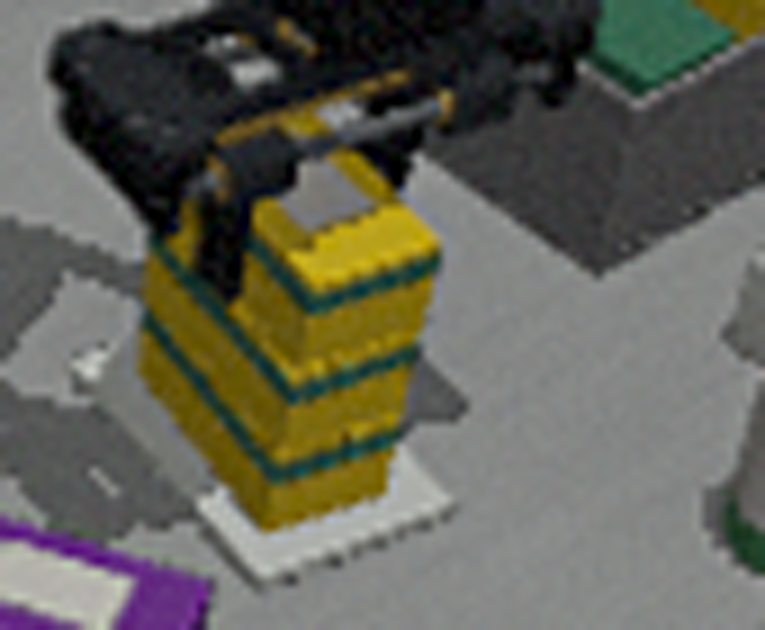

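Emit:
{"fn": "carry_out", "kwargs": {"grip": [-1, -1], "slide": [[-1, 1, 4], [0, 0, 0]], "twist": [[0, 0, 0], [0, 0, 0]]}}

```text
time_s: 9.2
position: [0.4643, 0.3316, 0.1033]
tcp_rot: [[0.981, -0.192, 0.008], [-0.192, -0.981, 0.004], [0.007, -0.005, -1.0]]
force: [0.5, 0.6, -3.2]
opening: 0.643
```

```bash
python3 - <<'E'
from h import *
togo(.4621,.330,.1024,-11.2)
E
```

```text
t 9.2 p [464.3 331.6 103.3] yaw -11.05 open 0.643 F [ 0.5  0.6 -3.2] M [0.04 0.05 0.01] q [ 24.  35.  96.   0.  48. 125.]
slide [-1.9  2.   0.9] twist [-0.0053 -0.007   0.0026]
```

Two commanded descents changed nothing and the tool tilted slightly, so the case is resting on the column. Release.

Emit:
{"fn": "carry_out", "kwargs": {"grip": [-0.2, 0.6, 1, 1, 1, 1], "slide": [[0, 0, 0], [0, 0, 0], [0, 0, 0], [0, 0, 0], [0, 0, 0], [0, 0, 0]], "twist": [[0, 0, 0], [0, 0, 0], [0, 0, 0], [0, 0, 0], [0, 0, 0], [0, 0, 0]]}}

```text
time_s: 9.8
position: [0.4646, 0.3315, 0.1017]
tcp_rot: [[0.981, -0.192, 0.007], [-0.192, -0.981, 0.004], [0.006, -0.005, -1.0]]
force: [-0.3, 0.3, 0.3]
opening: 0.97
```

```bash
python3 - <<'E'
from h import *
togo(.4621,.330,.25,-11.2)
E
```

```text
t 9.8 p [464.6 331.5 101.7] yaw -11.07 open 0.97 F [-0.3  0.3  0.3] M [ 0.06  0.   -0.03] q [ 24.  35.  96.   0.  48. 125.]
slide [  -1.2    1.2 -148.3] twist [-0.005  -0.0065  0.0023]
```

Emit:
{"fn": "carry_out", "kwargs": {"grip": [1, 1, 1, 1, 1, 1, 1, 1, 1, 1, 1, 1], "slide": [[0, 0, -15], [0, 0, -35], [0, 0, -40], [0, 0, -40], [0, 20, -10], [0, 42, 0], [2, 45, 0], [2, 45, 0], [3, 45, 0], [3, 45, 0], [4, 45, 0], [4, 40, 0]], "twist": [[0, 0, 0], [0, 0, 0], [0, 0, 0], [0, 0, 0], [0, 0, -0.02], [0, 0, -0.03], [0, 0, -0.03], [0, 0, -0.03], [0, 0, -0.03], [0, 0, -0.03], [0, 0, 0], [0, 0, 0]]}}

```text
time_s: 11.0
position: [0.4532, -0.0006, 0.2463]
tcp_rot: [[1.0, -0.004, 0.013], [-0.004, -1.0, 0.004], [0.013, -0.004, -1.0]]
force: [0.7, 0.3, -0.0]
opening: 1.0
```

```bash
python3 - <<'E'
from h import *
togo(.49,-.02,.23,0)
c=snap('top','t4'); crop('t4',140,130,410,280,2.9,'t4c'); crop('t4',130,180,210,260,9,'t4d')
W=world(c); P=W[180:260,130:200].reshape(-1,3)
Q=P[(P[:,2]>.137)&(P[:,2]<.155)]; print(len(Q),np.median(Q[:,2]),cv2.minAreaRect((Q[:,:2]*1000).astype(np.float32)))
E
```

```text
t 11.0 p [453.2  -0.6 246.3] yaw -0.24 open 1.0 F [ 0.7  0.3 -0. ] M [ 0.04 -0.01  0.01] q [-15.  15. 105.   0.  60.  75.]
slide [36.6 19.3 16.7] twist [-0.0042 -0.0129 -0.0041]
781 0.14111305514423433 ((460.9281311035156, 332.11822509765625), (57.72724533081055, 103.66143798828125), 79.22882080078125)
```

View pics/t4c.png

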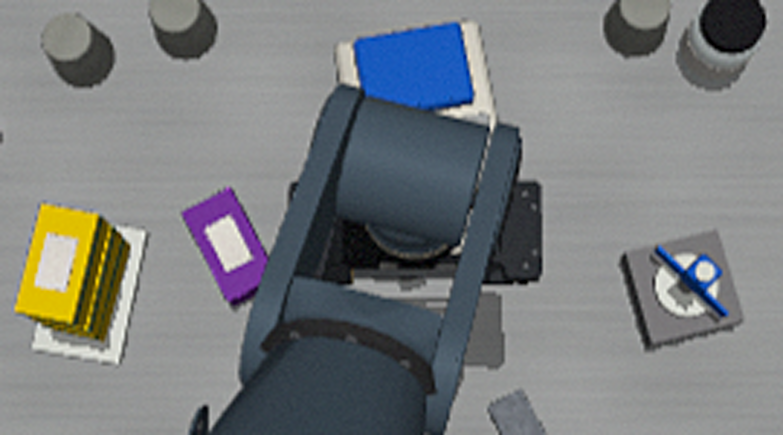

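View pics/t4d.png

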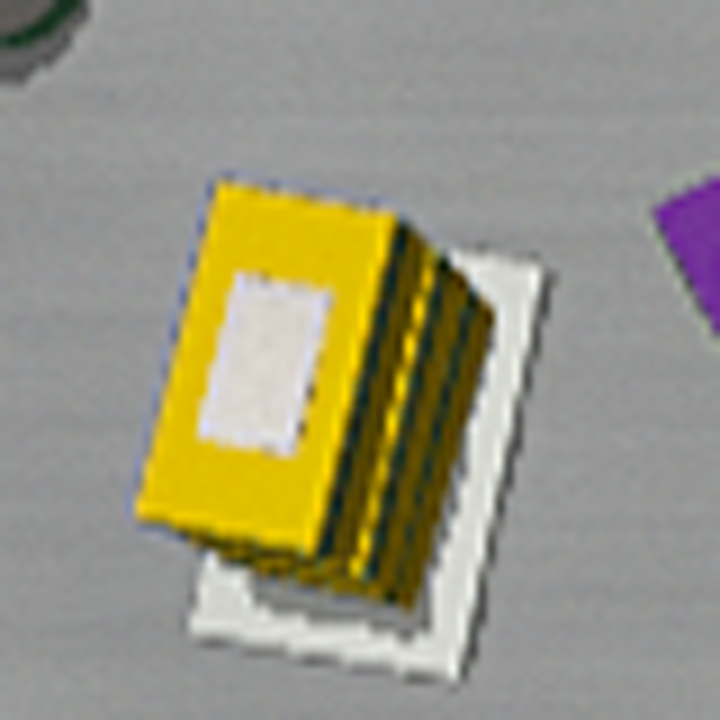

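The third case stands squarely: its top face is at z 0.141, 2 mm and under 1° from the column (measured 0.461,0.332). Now the socket.

Emit:
{"fn": "carry_out", "kwargs": {"grip": [1, 1, 1, 1, 1], "slide": [[15, 8, 5], [10, 4, 0], [0, 0, 0], [0, 0, 0], [0, 0, 0]], "twist": [[-0.004, -0.013, 0], [0, 0, 0], [0, 0, 0], [0, 0, 0], [0, 0, 0]]}}

```text
time_s: 11.55
position: [0.4796, -0.0203, 0.2416]
tcp_rot: [[1.0, -0.013, -0.0], [-0.013, -1.0, -0.004], [-0.0, 0.004, -1.0]]
force: [-1.1, 1.0, 0.1]
opening: 1.0
```

```bash
python3 - <<'E'
from h import *
togo(.49,-.02,.23,0); c=wsnap('w5'); togo(.49,-.02,.23,0)
crop('w5',200,60,400,210,4,'w5c')
E
```

```text
t 11.55 p [479.6 -20.3 241.6] yaw -0.75 open 1.0 F [-1.1  1.   0.1] M [ 0.03  0.06 -0.  ] q [-16.  18. 101.  -0.  61.  75.]
slide [10.4 -0.5 11.6] twist [ 0.0038  0.0001 -0.0131]
t 11.6 p [479.3 -20.1 241.6] yaw -0.74 open 0.99 F [-0.1 -0.3 -0.5] M [0.01 0.02 0.01] q [-16.  18. 101.  -0.  61.  75.]
slide [10.7 -0.3 11.6] twist [ 0.0037  0.0004 -0.0129]
```

View pics/w5.png

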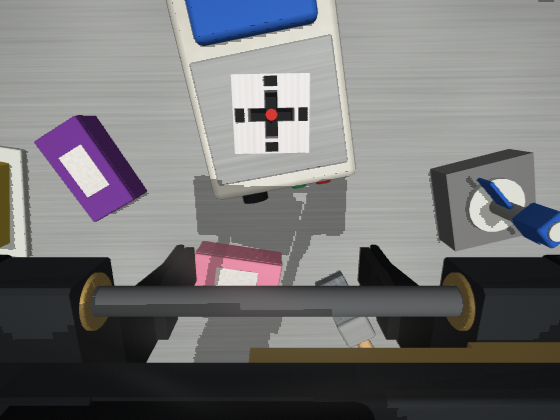

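View pics/w5c.png

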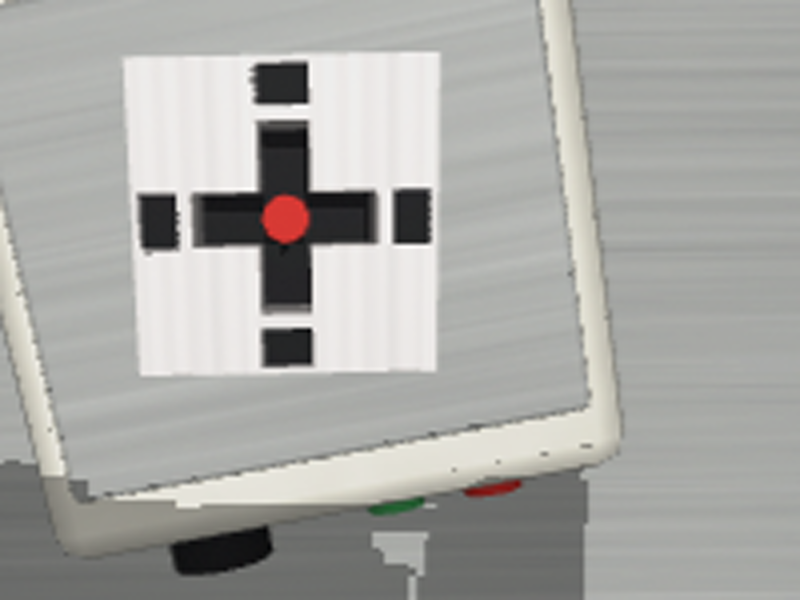

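The wrist view shows the hub square with crop corners (123,57), (440,52), (438,372), (140,376). The cross's black marks are at (281,83), (158,221), (412,216) and (288,347).

```bash
cat >> h.py <<'E'
def ray(c,u,v,z,T=None):
    if T is None: R=np.array(c['rotation']);o=np.array(c['position'])
    else: R=T[:3,:3];o=T[:3,3]
    d=R@np.array([(u-c['cx'])/c['fx'],-(v-c['cy'])/c['fy'],-1]); return o+d*(z-o[2])/d[2]
E
python3 - <<'E'
from h import *
c=load('w5'); T=c['T']; W=world(c,T)
r=W[75:150,235:310]; print('hub z',np.median(r[...,2]))
f=lambda x,y,z=.114: ray(c,200+x/4-.375,60+y/4-.375,z,T)[:2]
K=[f(*p) for p in[(123,57),(440,52),(438,372),(140,376)]]
print(np.round(K,4),'mean',np.mean(K,0))
for i in range(4): d=K[(i+1)%4]-K[i]; print(np.linalg.norm(d),np.degrees(np.arctan2(d[1],d[0])))
M=[f(*p) for p in[(281,83),(158,221),(412,216),(288,347)]]
a=M[0]-M[3];b=M[1]-M[2];print('marks mean',np.mean(M,0),np.degrees(np.arctan2(a[1],a[0])),np.degrees(np.arctan2(b[1],b[0])))
print('pin',f(286,219,.102))
# auto
z=W[...,2]; m=((z>.107)&(z<.12)).astype(np.uint8); m[200:]=0; m[:,:220]=0; m[:,330:]=0
Q=W[m>0]; print(cv2.minAreaRect((Q[:,:2]*1000).astype(np.float32)))
# top image before
c=load('top1'); W=world(c); P=W[165:210,265:315]; m=(P[...,2]>.105)&(P[...,2]<.125); Q=P[m]; print('top',np.median(Q[:,2]),cv2.minAreaRect((Q[:,:2]*1000).astype(np.float32)))
# stirrer in scenes
c=load('w5'); W=world(c,T)
for (u,v) in[(470,185),(500,210)]: print(W[v,u])
E
```

```text
hub z 0.11232980098717227
[[ 0.5884  0.0151]
 [ 0.5885 -0.0488]
 [ 0.5246 -0.0493]
 [ 0.5246  0.0147]] mean [ 0.55651781 -0.01708892]
0.0638846722749423 -89.8735574469971
0.06392672398095296 -179.5219811219913
0.06406541041252123 90.0161896681287
0.06380259206455731 0.3165017178680866
marks mean [ 0.55669952 -0.01697427] 0.5674238448563322 90.35322865095029
pin [ 0.55656691 -0.01706553]
((556.6405029296875, -16.790233612060547), (64.15190887451172, 64.24231719970703), 0.437648206949234)
top 0.11268166040514882 ((553.2996826171875, -15.544565200805664), (61.096778869628906, 65.86597442626953), 89.56793212890625)
[ 0.47804444 -0.23632072  0.03949876]
[ 0.4562848  -0.25680956  0.0653327 ]
```

Emit:
{"fn": "carry_out", "kwargs": {"grip": [1, 1, 1, 1, 1, 1, 1, 1, 1, 1, 1], "slide": [[-10, 20, 0], [-9, 25, 0], [-6, 27, 0], [-3, 27, 0], [1, 27, 0], [4, 26, 0], [7, 25, 0], [9, 20, 0], [0, 0, 0], [0, 0, 0], [0, 0, 0]], "twist": [[0, 0, 0.1], [0, 0, 0.1], [0, 0, 0.1], [0, 0, 0.1], [0, 0, 0.1], [0, 0, 0.1], [0, 0, 0.1], [0, 0, 0.06], [0, 0, 0], [0, 0, 0], [0, 0, 0]]}}

```text
time_s: 12.7
position: [0.394, -0.2038, 0.2435]
tcp_rot: [[0.706, -0.708, -0.0], [-0.708, -0.706, -0.001], [0.001, 0.001, -1.0]]
force: [0.8, -0.1, -0.3]
opening: 1.004
```

```bash
python3 - <<'E'
from h import *
togo(.40,-.21,.24,-45); c=wsnap('w6'); togo(.4,-.21,.24,-45)
E
```

```text
t 12.7 p [ 394.  -203.8  243.5] yaw -45.07 open 1.004 F [ 0.8 -0.1 -0.3] M [0.14 0.08 0.03] q [-42.  14. 105.  -0.  60.  93.]
slide [8.7 0.1 3.5] twist [ 0.0008 -0.0007 -0.0012]
t 12.75 p [ 393.9 -203.5  243.5] yaw -45.06 open 1.001 F [ 0.3 -0.   0.3] M [0.12 0.04 0.01] q [-42.  14. 106.  -0.  60.  93.]
slide [8.9 0.3 3.5] twist [ 0.0007 -0.0004 -0.001 ]
```

View pics/w6.png

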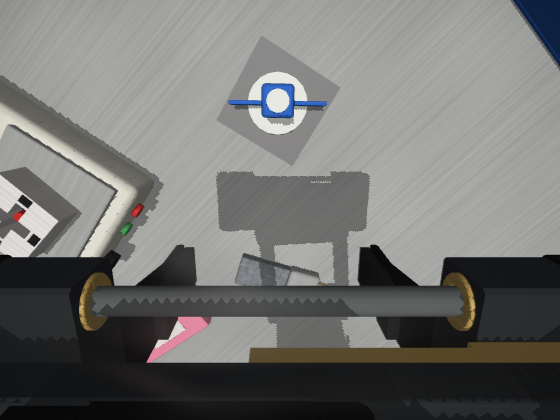

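The stirrer appears at (278,100), with its grip square about (262–294, 84–117) and the paddle horizontal in the view, so yaw -45° matches.

```bash
python3 - <<'E'
from h import *
crop('w6',210,60,340,150,6,'w6c')
c=load('w6'); T=c['T']; W=world(c,T); z=W[...,2]
m=(z>.122)&(z<.14); m[150:]=0
ys,xs=np.where(m); print(m.sum(),xs.min(),xs.max(),ys.min(),ys.max()); Q=W[m]; print(np.median(Q[:,2]),cv2.minAreaRect((Q[:,:2]*1000).astype(np.float32)))
m=(z>.043)&(z<.055); m[150:]=0; Q=W[m]; print('disc',cv2.minEnclosingCircle((Q[:,:2]*1000).astype(np.float32)))
# paddle
h=cv2.cvtColor(c['color'],cv2.COLOR_RGB2HSV); m=(h[...,0]>100)&(h[...,0]<130)&(h[...,1]>120); m[150:]=0;m[:,400:]=0;m[:,:200]=0
ys,xs=np.where(m&((np.mgrid[0:420,0:560][1]<258)|(np.mgrid[0:420,0:560][1]>298)))
L=[]
for u in list(range(232,256))+list(range(300,325)):
    v=np.where(m[:,u])[0]
    if len(v): L.append(ray(c,u,v.min(),.080,T)[:2])
l=cv2.fitLine(np.array(L,np.float32),cv2.DIST_HUBER,0,.01,.01).ravel(); print('paddle ang',np.degrees(np.arctan2(l[1],l[0])))
E
```

```text
1116 261 293 83 117
0.12986175981668355 ((456.0239562988281, -265.78662109375), (25.67389678955078, 25.67694091796875), 44.80910873413086)
disc ((496.86285400390625, -297.29888916015625), 279.1488952636719)
paddle ang 44.076553
```

View pics/w6c.png

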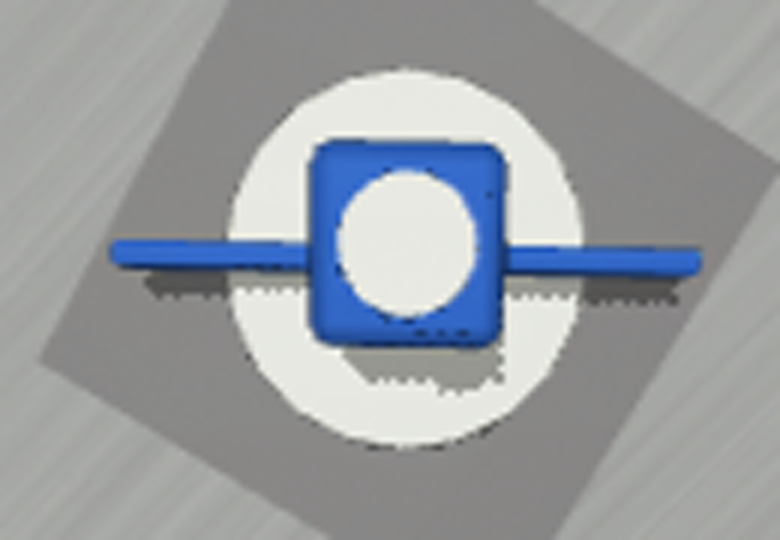

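Emit:
{"fn": "carry_out", "kwargs": {"grip": [1, 1, 1, 1, 1, 1], "slide": [[30, 0, 10], [38, 0, 20], [18, 0, 20], [0, 0, 10], [0, 0, 0], [0, 0, 0]], "twist": [[0, 0, 0.008], [0, 0, 0], [0, 0, 0], [0, 0, 0], [0, 0, 0], [0, 0, 0]]}}

```text
time_s: 13.35
position: [0.4568, -0.2584, 0.1821]
tcp_rot: [[0.709, -0.705, -0.001], [-0.705, -0.709, 0.002], [-0.002, -0.0, -1.0]]
force: [-0.2, -0.9, 0.6]
opening: 1.001
```

```bash
python3 - <<'E'
from h import *
togo(.456,-.2658,.094,-45.5)
E
```

```text
t 13.35 p [ 456.8 -258.4  182.1] yaw -44.85 open 1.001 F [-0.2 -0.9  0.6] M [ 0.08  0.07 -0.01] q [-42.  26.  99.   0.  56.  93.]
slide [ 4.8  5.9 88.1] twist [-0.0003  0.0018  0.0113]
```

Emit:
{"fn": "carry_out", "kwargs": {"grip": [1, 1, 1, 1, 1, 1], "slide": [[5, 6, 10], [0, 0, 20], [0, 0, 20], [0, 0, 10], [0, 0, 0], [0, 0, 0]], "twist": [[0, 0, 0.012], [0, 0, 0], [0, 0, 0], [0, 0, 0], [0, 0, 0], [0, 0, 0]]}}

```text
time_s: 13.95
position: [0.4553, -0.2661, 0.1237]
tcp_rot: [[0.7, -0.714, 0.003], [-0.714, -0.7, -0.003], [0.004, -0.0, -1.0]]
force: [-0.1, 0.2, -0.1]
opening: 0.997
```

```bash
python3 - <<'E'
from h import *
togo(.456,-.2658,.094,-45.5)
E
```

```text
t 13.95 p [ 455.3 -266.1  123.7] yaw -45.56 open 0.997 F [-0.1  0.2 -0.1] M [ 0.04  0.04 -0.03] q [-42.  31. 102.  -0.  47.  93.]
slide [ 0.2 -0.7 29.7] twist [-0.0002 -0.0045 -0.0011]
```

Emit:
{"fn": "carry_out", "kwargs": {"grip": [1, 1, 1, 1, 1], "slide": [[0, -1, 12], [0, 0, 12], [0, 0, 5], [0, 0, 0], [0, 0, 0]], "twist": [[0, -0.004, 0], [0, 0, 0], [0, 0, 0], [0, 0, 0], [0, 0, 0]]}}

```text
time_s: 14.45
position: [0.4571, -0.2663, 0.0939]
tcp_rot: [[0.7, -0.714, 0.003], [-0.714, -0.7, -0.002], [0.004, -0.0, -1.0]]
force: [-0.1, 0.0, 0.2]
opening: 1.0
```

```bash
python3 - <<'E'
from h import *
togo(.456,-.2658,.094,-45.5)
E
```

```text
t 14.45 p [ 457.1 -266.3   93.9] yaw -45.56 open 1.0 F [-0.1  0.   0.2] M [ 0.15 -0.01 -0.  ] q [-42.  34. 102.   0.  43.  93.]
slide [-1.1  0.5 -0.1] twist [-0.0004 -0.0038 -0.001 ]
```

Emit:
{"fn": "carry_out", "kwargs": {"grip": [1, -1, -1, -1, -1, -1, -1, -1, -1, -1, -1], "slide": [[-1, 0, 0], [0, 0, 0], [0, 0, 0], [0, 0, 0], [0, 0, 0], [0, 0, 0], [0, 0, 0], [0, 0, 0], [0, 0, 0], [0, 0, 0], [0, 0, 0]], "twist": [[0, -0.004, 0], [0, 0, 0], [0, 0, 0], [0, 0, 0], [0, 0, 0], [0, 0, 0], [0, 0, 0], [0, 0, 0], [0, 0, 0], [0, 0, 0], [0, 0, 0]]}}

```text
time_s: 15.55
position: [0.4569, -0.2662, 0.0949]
tcp_rot: [[0.7, -0.714, 0.001], [-0.714, -0.7, -0.001], [0.002, -0.0, -1.0]]
force: [0.5, 0.7, -0.2]
opening: 0.295
```

```bash
python3 - <<'E'
from h import *
togo(.456,-.2658,.094,-45.5)
E
```

```text
t 15.55 p [ 456.9 -266.2   94.9] yaw -45.54 open 0.295 F [ 0.5  0.7 -0.2] M [ 0.09 -0.    0.03] q [-42.  34. 102.   0.  44.  93.]
slide [-0.9  0.4  0.9] twist [-0.0002 -0.0019 -0.0008]
```

Emit:
{"fn": "carry_out", "kwargs": {"grip": [-1, -1, -1, -1, -1, -1, -1], "slide": [[0, 0, -10], [0, 0, -30], [0, 0, -35], [0, 0, -35], [0, 0, -30], [0, 0, -10], [0, 0, 0]], "twist": [[0, 0, 0], [0, 0, 0], [0, 0, 0], [0, 0, 0], [0, 0, 0], [0, 0, 0], [0, 0, 0]]}}

```text
time_s: 16.25
position: [0.4544, -0.2634, 0.2497]
tcp_rot: [[0.7, -0.714, -0.005], [-0.714, -0.7, 0.006], [-0.008, -0.001, -1.0]]
force: [0.6, -0.6, -4.1]
opening: 0.296
```

```bash
python3 - <<'E'
from h import *
togo(.5566,-.017,.245,.4)
E
```

```text
t 16.25 p [ 454.4 -263.4  249.7] yaw -45.56 open 0.296 F [ 0.6 -0.6 -4.1] M [ 0.07 -0.04  0.02] q [-42.  21.  94.   0.  65.  93.]
slide [-104.3 -245.5    5.6] twist [-0.0037  0.007  -0.8022]
```

Emit:
{"fn": "carry_out", "kwargs": {"grip": [-1, -1, -1, -1, -1, -1, -1, -1, -1, -1, -1, -1], "slide": [[-10, -20, 0], [-9, -27, 0], [-7, -29, 0], [-4, -30, 0], [-1, -30, 0], [2, -30, 0], [5, -29, 0], [7, -27, 0], [8, -20, 0], [0, 0, 0], [0, 0, 0], [0, 0, 0]], "twist": [[0, 0.007, -0.08], [0, 0, -0.09], [0, 0, -0.09], [0, 0, -0.09], [0, 0, -0.09], [0, 0, -0.09], [0, 0, -0.09], [0, 0, -0.09], [0, 0, -0.09], [0, 0, 0], [0, 0, 0], [0, 0, 0]]}}

```text
time_s: 17.45
position: [0.541, -0.0205, 0.2274]
tcp_rot: [[0.999, 0.033, -0.04], [0.033, -0.999, 0.016], [-0.039, -0.018, -0.999]]
force: [0.6, -0.9, -2.6]
opening: 0.3
```

```bash
python3 - <<'E'
from h import *
togo(.5566,-.017,.245,.4); c=wsnap('w7'); togo(.5566,-.017,.245,.4)
E
```

```text
t 17.45 p [541.  -20.5 227.4] yaw 1.91 open 0.3 F [ 0.6 -0.9 -2.6] M [-0.01 -0.05  0.01] q [-14.  24.  92.   0.  66.  74.]
slide [ 15.   -3.3 -18.1] twist [-0.017   0.0394  0.026 ]
t 17.5 p [540.8 -20.7 227.4] yaw 1.89 open 0.297 F [ 0.1  0.3 -2.7] M [-0.   -0.02 -0.  ] q [-14.  24.  92.   0.  66.  74.]
slide [ 15.2  -3.5 -18.1] twist [-0.0171  0.0397  0.0256]
```

View pics/w7.png

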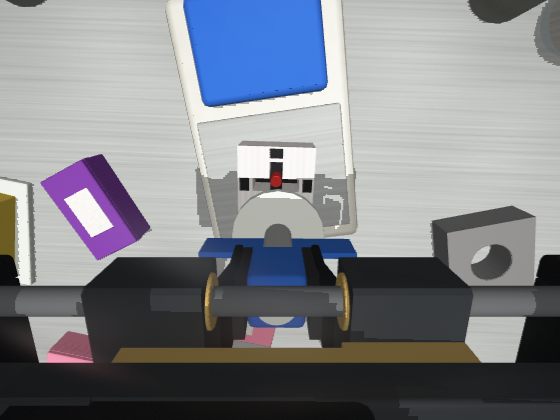

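The stirrer is held. The disc (278,215) is seen near the hub (276,165), but the tool picked up a 0.04 rad tilt on the way, so I straighten it first.

Emit:
{"fn": "carry_out", "kwargs": {"grip": [-1, -1, -1, -1], "slide": [[0, -2, -10], [0, 0, 0], [0, 0, 0], [0, 0, 0]], "twist": [[-0.017, 0.04, 0.026], [0, 0, 0], [0, 0, 0], [0, 0, 0]]}}

```text
time_s: 17.9
position: [0.5398, -0.0221, 0.2362]
tcp_rot: [[1.0, 0.0, -0.002], [0.0, -1.0, -0.0], [-0.002, 0.0, -1.0]]
force: [-0.4, -0.5, -3.2]
opening: 0.296
```

```bash
python3 - <<'E'
from h import *
togo(.5566,-.017,.23,.4); c=wsnap('w8'); togo(.5566,-.017,.23,.4)
crop('w8',180,80,380,230,4,'w8c')
E
```

```text
t 17.9 p [539.8 -22.1 236.2] yaw 0.03 open 0.296 F [-0.4 -0.5 -3.2] M [0.03 0.01 0.02] q [-14.  23.  93.  -0.  64.  76.]
slide [16.8 -5.1  6.2] twist [ 0.0002  0.0024 -0.0065]
t 17.95 p [539.9 -22.2 236.2] yaw 0.03 open 0.295 F [-0.5  0.8 -2. ] M [ 0.02 -0.01  0.01] q [-14.  23.  93.  -0.  64.  76.]
slide [16.8 -5.1  6.2] twist [ 0.0003  0.0025 -0.0065]
```

View pics/w8c.png

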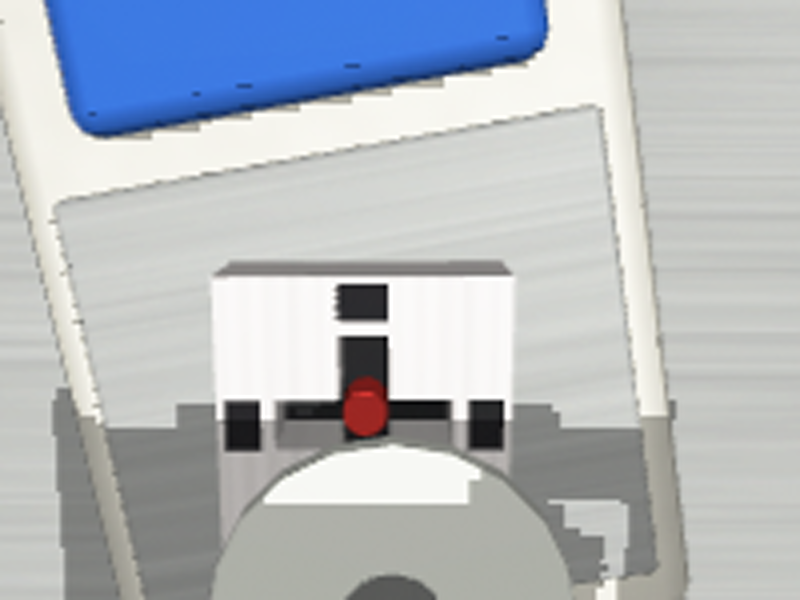

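```bash
python3 - <<'E'
from h import *
from scipy.optimize import least_squares
c=load('w8'); T=c['T']; W=world(c,T); z=W[...,2]; print(c['tcp'])
m=((z>.180)&(z<.200)); m[:185]=0;m[244:]=0;m[:,:200]=0;m[:,360:]=0
zt=np.median(z[m]); print('disc top z',zt,m.sum())
B=[]
for v in range(190,238):
    us=np.where(m[v])[0]
    if len(us)>10: B+= [ray(c,us[0],v,zt,T)[:2],ray(c,us[-1],v,zt,T)[:2]]
for u in range(250,300):
    vs=np.where(m[:,u])[0]
    if len(vs): B.append(ray(c,u,vs[0],zt,T)[:2])
B=np.array(B)
r=least_squares(lambda p:np.hypot(B[:,0]-p[0],B[:,1]-p[1])-p[2],[.54,-.022,.031],loss='soft_l1',f_scale=.001); print('free',r.x)
r2=least_squares(lambda p:np.hypot(B[:,0]-p[0],B[:,1]-p[1])-.031,[.54,-.022],loss='soft_l1',f_scale=.001); print('fixed',r2.x, 'minus tcp',(r2.x-c['tcp'][:2])*1e3)
f=lambda x,y,z=.114: ray(c,180+x/4-.375,80+y/4-.375,z,T)[:2]
far,l,rr=f(363,302),f(242,426),f(487,426); print('marks',far,l,rr,'centre',(l+rr)/2)
d=l-rr; print('yaw',np.degrees(np.arctan2(d[1],d[0]))-90, 'axis y from far',far)
print('pin',f(365,412,.102))
e1,e2=f(212,276),f(514,276); print('far edge',e1,e2,(e1+e2)/2-[.032,0])
E
```

```text
[ 0.5398164  -0.02210773  0.23624698]
disc top z 0.18804543059328166 3625
free [ 0.54060877 -0.02286499  0.0300354 ]
fixed [ 0.53943519 -0.02286611] minus tcp [-0.38120806 -0.75838188]
marks [ 0.5834627  -0.01691044] [0.55670696 0.00945925] [ 0.55676167 -0.04368431] centre [ 0.55673431 -0.01711253]
yaw 0.05898270388017579 axis y from far [ 0.5834627  -0.01691044]
pin [ 0.55735499 -0.0170141 ]
far edge [0.58886146 0.01479072] [ 0.5889197 -0.0486537] [ 0.55689058 -0.01693149]
```

Emit:
{"fn": "carry_out", "kwargs": {"grip": [-1, -1, -1, -1, -1], "slide": [[9, -3, 5], [8, -2, 5], [0, 0, 4], [0, 0, 0], [0, 0, 0]], "twist": [[0, 0.002, -0.005], [0, 0, 0], [0, 0, 0], [0, 0, 0], [0, 0, 0]]}}

```text
time_s: 18.45
position: [0.559, -0.0171, 0.2195]
tcp_rot: [[1.0, 0.006, -0.002], [0.006, -1.0, 0.0], [-0.002, -0.0, -1.0]]
force: [0.3, -0.3, -2.6]
opening: 0.298
```

```bash
python3 - <<'E'
from h import *
togo(.5572,-.0166,.2,.3)
E
```

```text
t 18.45 p [559.  -17.1 219.5] yaw 0.33 open 0.298 F [ 0.3 -0.3 -2.6] M [-0.01 -0.    0.02] q [-13.  25.  92.  -0.  63.  76.]
slide [-1.7 -0.5 19.5] twist [-0.0002  0.002   0.0005]
```

Emit:
{"fn": "carry_out", "kwargs": {"grip": [-1, -1, -1, -1], "slide": [[-2, 0, 8], [0, 0, 8], [0, 0, 2], [0, 0, 0]], "twist": [[0, 0.002, 0], [0, 0, 0], [0, 0, 0], [0, 0, 0]]}}

```text
time_s: 18.85
position: [0.5559, -0.0169, 0.1996]
tcp_rot: [[1.0, 0.006, -0.001], [0.006, -1.0, 0.0], [-0.001, -0.0, -1.0]]
force: [0.6, -0.0, -2.4]
opening: 0.294
```

```bash
python3 - <<'E'
from h import *
togo(.5572,-.0166,.185,.3); snap('scene','s9'); crop('s9',225,180,345,280,6,'s9c')
E
```

```text
t 18.85 p [555.9 -16.9 199.6] yaw 0.34 open 0.294 F [ 0.6 -0.  -2.4] M [-0.01  0.01  0.02] q [-13.  27.  93.   0.  60.  76.]
slide [ 1.3 -0.3 14.6] twist [-0.0004  0.0012  0.0006]
```

View pics/s9c.png

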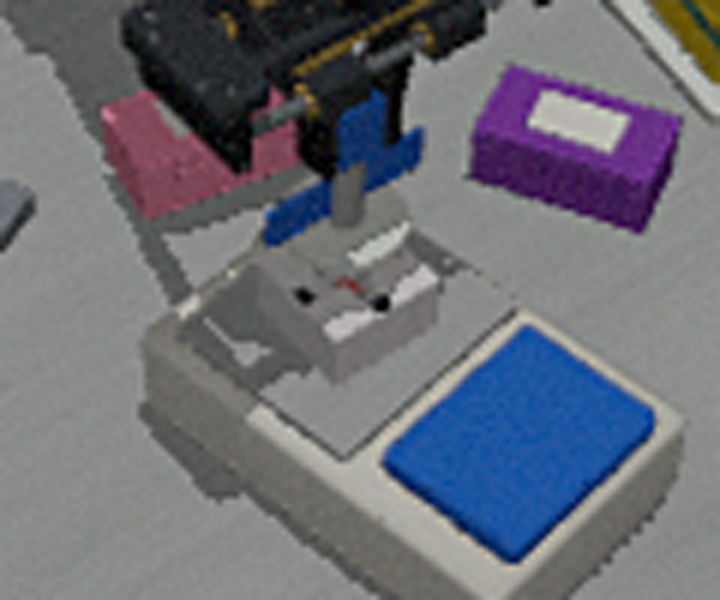

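The scene view fits: the stem base at (347,222) is straight above the hub centre (348,270) for its height. I lower the foot in slowly.

Emit:
{"fn": "carry_out", "kwargs": {"grip": [-1, -1, -1, -1], "slide": [[2, 0, 5], [0, 0, 5], [0, 0, 1], [0, 0, 0]], "twist": [[0, 0.001, 0], [0, 0, 0], [0, 0, 0], [0, 0, 0]]}}

```text
time_s: 19.3
position: [0.5587, -0.0171, 0.1883]
tcp_rot: [[1.0, 0.006, 0.001], [0.006, -1.0, 0.0], [0.001, -0.0, -1.0]]
force: [-0.4, 0.2, -2.4]
opening: 0.294
```

```bash
python3 - <<'E'
from h import *
togo(.5572,-.0166,.181,.3)
E
```

```text
t 19.3 p [558.7 -17.1 188.3] yaw 0.33 open 0.294 F [-0.4  0.2 -2.4] M [-0.02  0.02 -0.02] q [-13.  28.  94.   0.  59.  76.]
slide [-1.5 -0.5  7.3] twist [-0.0001 -0.0014  0.0005]
```

No force at z 0.188, so the lead-in is inside the socket. Continue.

Emit:
{"fn": "carry_out", "kwargs": {"grip": [-1, -1, -1, -1], "slide": [[-1, 0, 4], [0, 0, 4], [0, 0, 1], [0, 0, 0]], "twist": [[0, -0.001, 0], [0, 0, 0], [0, 0, 0], [0, 0, 0]]}}

```text
time_s: 19.7
position: [0.5583, -0.0172, 0.1797]
tcp_rot: [[1.0, 0.006, 0.002], [0.006, -1.0, -0.0], [0.002, 0.0, -1.0]]
force: [-0.6, -0.0, 1.2]
opening: 0.298
```

```bash
python3 - <<'E'
from h import *
togo(.5572,-.0166,.169,.3)
E
```

```text
t 19.7 p [558.3 -17.2 179.7] yaw 0.33 open 0.298 F [-0.6 -0.   1.2] M [ 0.1   0.27 -0.03] q [-13.  28.  94.   0.  57.  76.]
slide [-1.1 -0.6 10.7] twist [ 0.0002 -0.0021  0.0005]
```

Pin contact came where expected (z ≈ 0.180, force +3.6 N). Now I press home.

Emit:
{"fn": "carry_out", "kwargs": {"grip": [-1, -1, -1, -1, -1], "slide": [[-1, 0, 4], [0, 0, 4], [0, 0, 4], [0, 0, 3], [0, 0, 3]], "twist": [[0, -0.002, 0], [0, 0, 0], [0, 0, 0], [0, 0, 0], [0, 0, 0]]}}

```text
time_s: 20.2
position: [0.5588, -0.0178, 0.1685]
tcp_rot: [[1.0, 0.007, 0.005], [0.007, -1.0, -0.003], [0.005, 0.003, -1.0]]
force: [-7.6, 0.1, 28.2]
opening: 0.292
```

```bash
python3 - <<'E'
from h import *
togo(.5572,-.0166,.169,.3)
E
```

```text
t 20.2 p [558.8 -17.8 168.5] yaw 0.39 open 0.292 F [-7.6  0.1 28.2] M [0.49 1.54 0.  ] q [-13.  29.  95.  -0.  56.  76.]
slide [-1.6 -1.2 -0.5] twist [ 0.0026 -0.005   0.0016]
```

Home by z, with 28 N down, but Fx is -7.6 N (1.6 mm off in x). I'll relieve that while still pressing.

Emit:
{"fn": "carry_out", "kwargs": {"grip": [-1, -1, -1], "slide": [[-1.5, -1, 1], [-1, -0.5, 1], [-0.5, 0, 1.5]], "twist": [[0.002, -0.005, 0], [0.001, -0.002, 0], [0, 0, 0]]}}

```text
time_s: 20.5
position: [0.5585, -0.0178, 0.1698]
tcp_rot: [[1.0, 0.008, 0.006], [0.008, -1.0, -0.003], [0.006, 0.004, -1.0]]
force: [-2.0, 0.9, 7.1]
opening: 0.295
```

```bash
python3 - <<'E'
from h import *
togo(.5572,-.0166,.169,.3); c=wsnap('w10'); c=snap('scene','s10'); togo(.5572,-.0166,.169,.3);crop('s10',225,180,345,280,6,'s10c')
snap('top','t10')
crop('w10',180,100,380,250,4,'w10c')
togo(.5572,-.0166,.169,.3)
E
```

```text
t 20.5 p [558.5 -17.8 169.8] yaw 0.44 open 0.295 F [-2.   0.9  7.1] M [0.36 0.46 0.01] q [-13.  29.  95.  -0.  56.  76.]
slide [-1.3 -1.2  0.8] twist [ 0.0035 -0.0065  0.0024]
t 20.6 p [558.4 -17.7 169.6] yaw 0.44 open 0.298 F [-0.5  0.8  7. ] M [ 0.14  0.41 -0.01] q [-13.  29.  95.  -0.  56.  76.]
slide [-1.2 -1.1  0.6] twist [ 0.0034 -0.0063  0.0025]
t 20.65 p [558.4 -17.7 169.6] yaw 0.45 open 0.3 F [-1.6  1.   7.8] M [0.21 0.44 0.05] q [-13.  29.  95.  -0.  56.  76.]
slide [-1.2 -1.1  0.5] twist [ 0.0035 -0.0063  0.0025]
```

View pics/s10c.png

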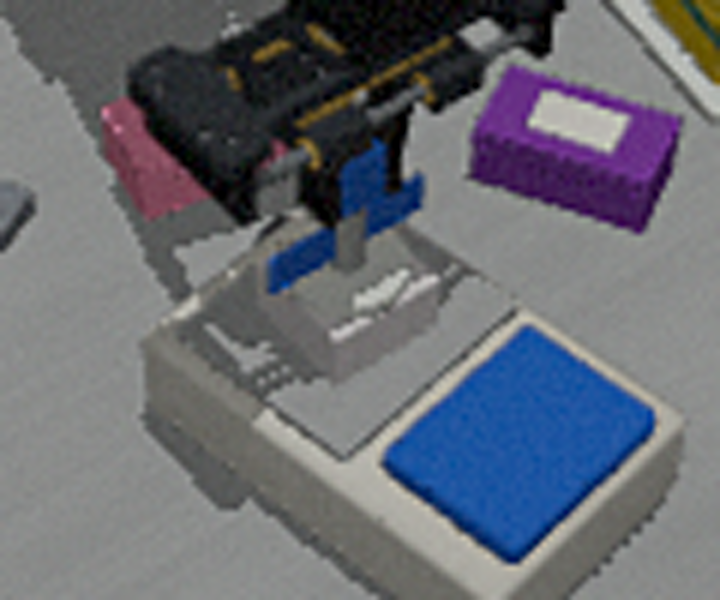

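View pics/w10c.png

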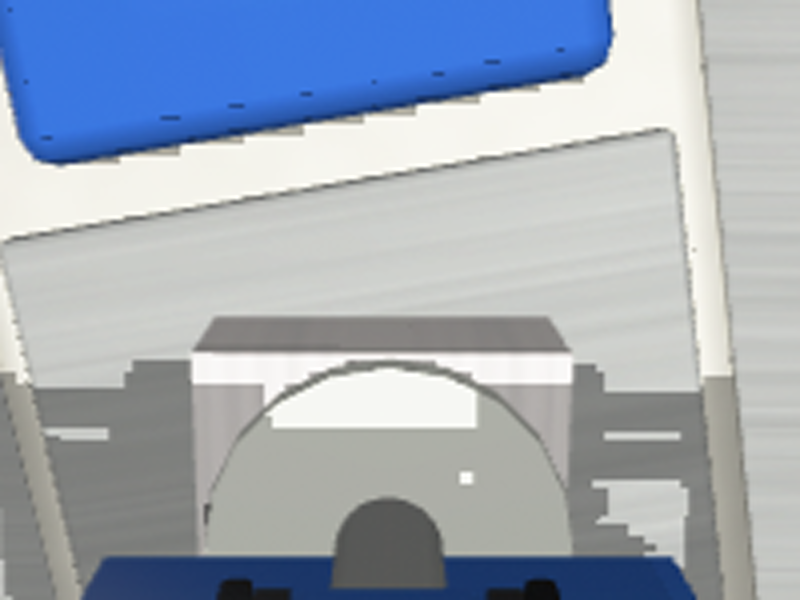

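View pics/s10.png

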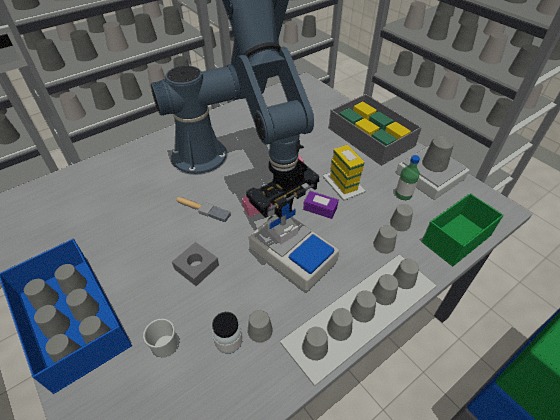

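The disc looks flush, but the press has eased to 7 N (spring alone about 10 N), so the pin may be only about 10 mm in. I press a bit firmer and leave that as the last target.

Emit:
{"fn": "carry_out", "kwargs": {"grip": [-1, -1, -1], "slide": [[-0.5, -0.5, 3], [0, 0, 2.5], [0, 0, 2.5]], "twist": [[0.002, -0.004, 0], [0, 0, 0], [0, 0, 0]]}}

```text
time_s: 20.95
position: [0.5587, -0.0178, 0.1686]
tcp_rot: [[1.0, 0.009, 0.006], [0.009, -1.0, -0.004], [0.006, 0.004, -1.0]]
force: [-5.3, 1.8, 18.5]
opening: 0.297
```

```bash
python3 - <<'E'
from h import *
from scipy.optimize import least_squares
togo(.5572,-.0166,.169,.3)
c=wsnap('w11'); T=c['T']; W=world(c,T); z=W[...,2]
m=((z>.1165)&(z<.130)); m[:180]=0;m[237:]=0;m[:,:220]=0;m[:,330:]=0
print('disc z',np.median(z[m]))
mh=((z>.108)&(z<.1155)); mh[:150]=0;mh[237:]=0;mh[:,:220]=0;mh[:,330:]=0; print('hub z',np.median(z[mh]),mh.sum())
B=[]
zt=.122
for v in range(192,234):
    us=np.where(m[v])[0]
    if len(us)>10: B+= [ray(c,us[0],v,zt,T)[:2],ray(c,us[-1],v,zt,T)[:2]]
B=np.array(B)
r2=least_squares(lambda p:np.hypot(B[:,0]-p[0],B[:,1]-p[1])-.031,[.556,-.017],loss='soft_l1',f_scale=.001); print('disc centre',r2.x)
t=snap('top','t12'); W=world(t); P=W[180:260,130:200].reshape(-1,3)
Q=P[(P[:,2]>.137)&(P[:,2]<.155)]; print('case',np.median(Q[:,2]),cv2.minAreaRect((Q[:,:2]*1000).astype(np.float32)))
for i in range(3): snap('scene','s12'); togo(.5572,-.0166,.169,.3)
crop('s12',225,180,345,280,6,'s12c')
E
```

```text
t 20.95 p [558.7 -17.8 168.6] yaw 0.51 open 0.297 F [-5.3  1.8 18.5] M [0.45 1.08 0.01] q [-13.  29.  95.  -0.  56.  76.]
slide [-1.5 -1.2 -0.4] twist [ 0.0036 -0.0057  0.0037]
disc z 0.120500862296849
hub z 0.11242290386066109 1271
disc centre [ 0.55758903 -0.01805934]
case nan ((0.0, 0.0), (0.0, 0.0), 0.0)
t 21.1 p [558.7 -17.8 168.6] yaw 0.51 open 0.297 F [-5.   1.5 17.7] M [0.33 1.03 0.  ] q [-13.  29.  95.  -0.  56.  76.]
slide [-1.5 -1.2 -0.5] twist [ 0.0036 -0.0058  0.0036]
t 21.15 p [558.7 -17.8 168.6] yaw 0.51 open 0.297 F [-5.2  1.6 17.1] M [0.38 1.1  0.02] q [-13.  29.  95.  -0.  56.  76.]
slide [-1.5 -1.2 -0.4] twist [ 0.0036 -0.0058  0.0036]
t 21.2 p [558.7 -17.8 168.5] yaw 0.51 open 0.296 F [-4.6  0.9 17.1] M [0.39 1.04 0.02] q [-13.  29.  95.  -0.  56.  76.]
slide [-1.5 -1.2 -0.5] twist [ 0.0036 -0.0057  0.0036]
  return _methods._mean(a, axis=axis, dtype=dtype,
  ret = ret.dtype.type(ret / rcount)
```

View pics/s12c.png

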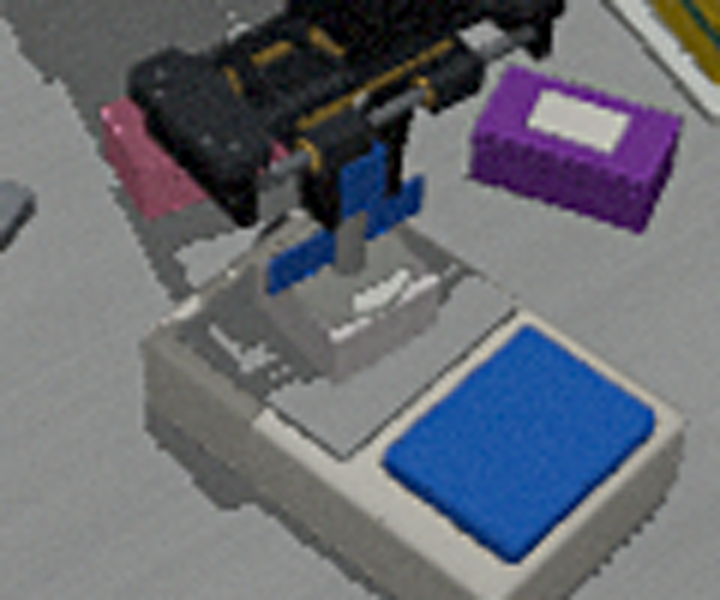

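View pics/t12.png

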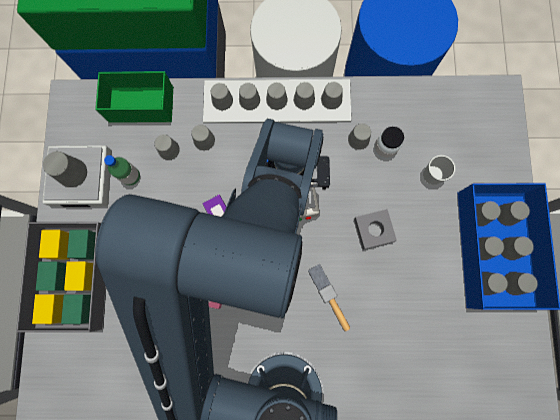

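The disc top is 8.1 mm above the hub top, so flush (disc thickness is 8 mm). It is about 1.3 mm off axis with a steady 17 N press. The arm hides the column from above, but the scene view shows it standing at (345,170). Handing in.

```bash
python3 - <<'E'
from h import *
print(bot.hand_in()); togo(.5572,-.0166,.169,.3)
E
```

```text
the job is handed in; nothing more can be done
None
the job is handed in; nothing more can be done
```

I moved the case from the hub onto the column and let go of it. Then I took the stirrer from its block, turned it 45° to match the socket and pressed it home. I handed in at about 21 s of the 51 s, still gripping and pressing. No verdict was reported.

**Last checks:**
- **Stirrer:** the disc's top was 8.1 mm above the hub face, so it is flush (the disc is 8 mm thick). It was about 1.4 mm off axis and tilted about 0.007 rad.
- **Press:** steady at 17–18 N down. A side force of about 5 N from the small x offset remained.
- **Grip:** the opening read 26 mm, the width of the grip.
- **Column:** after release, the top camera put the third case about 2 mm and 1° from the earlier reading of the column, with its top face at z 0.141 m.
- **Bystanders:** none of the moves went near them, and they looked undisturbed in the last pictures.

**What failed or disagreed:**
- The last top-camera measurement of the column failed because the arm was in the way. The scene view taken just before the final press shows the column standing.
- The pin's travel was not measured directly. I judge it fully in from the flush disc and the force.
- The top and wrist cameras disagreed by about 3–4 mm in x, so I used the wrist camera for the fit.

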